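# Raise the lane gate and feed the nib jar through

## Task

Push the red and white gate arm up past its balance point, so that it stays raised by itself. Then push the jar of nibs along the lane, under where the arm was, until it rests against the end stop. Only push: keep the jar upright on the lane floor and do not pick it up, leave the other things on the table where they are, and take the hand away at the end with the gate still up.

Things in the scene. Friction and masses are not known exactly. Their poses are not given: they have to be found in the camera images.
- lane: Fixed metal lane. Origin on the table top, on its centre line below the shut gate arm; x = feed direction (away from the robot), y = left. Floor 6 mm above the table, x = -131 to +119 mm, near end open; inner faces of the side rails at y = -51 and +51 mm, rails 10 mm thick, tops 26 mm above the table. Gate post outside the left rail: x 32 to 42, y 88 to 128 mm, 115 mm tall, with a strut to y 160, z 135.
- gate_hinge (a point): Point on the gate arm's hinge axis, in the arm's middle plane: lane frame (0, 105, 75) mm. The axis is parallel to the lane's x. A steel counterweight (36 mm across, 50 mm long) sits on a short tail beyond the hinge, 45 mm left of it and 25 mm above it when the gate is shut.
- gate_tip (a point): Middle of the gate arm's free end, 220 mm from the hinge (the bar ends 8 mm beyond). Red and white striped bar, 14 mm thick (lane x), 16 mm deep. Shut, it lies level across the lane from the hinge on the left, underside 67 mm above the table, and overhangs the right rail's outer face by 62 mm: a finger gets under it there.
- gate (a joint): Angle of the gate arm: 0 = shut and level, grows as the free end rises, stop at 2.15 rad (leaning past upright, to the left). Below the balance point, about 1.05 rad, it falls shut when let go; beyond it, it falls open against its stop and stays. It takes about 1 N up at the free end to start it.
- jar: The loose jar of nibs: origin at its underside, 3 mm off its axis; z points up through its lid when it stands upright.
- jar_mid (a point): Centre of the jar, on its axis, 37.5 mm above its underside. Clear round jar of white felt nibs, 64 mm across, with a red lid, 68 mm across (top 15 mm); 75 mm tall, 70 to 150 g. Stands on the lane floor on the robot's side of the gate; the shut arm bars its lid. Slides if pushed low, may tip if pushed high. Nibs that show outside its wall are not solid.
- lane_stop (a point): Middle of the end stop's face towards the robot, at the lane floor: lane frame (107, 0, 6) mm; the stop is 36 mm high. A jar resting against it has its centre 32 mm before this point.
- parts_box: dark blue organiser box with a grey lid, 125x170x40 mm; origin at the centre of its underside. A bystander: leave it alone.
- blue_bottle: blue ink bottle with a white cap, 44 across and 90 tall in mm; origin at the centre of its underside. A bystander: leave it alone.
- red_bottle: red ink bottle with a white cap, 44 across and 90 tall in mm; origin at the centre of its underside. A bystander: leave it alone.
- neck_tray: shallow tray full of small metal necks, 108x151x28 mm; origin at the centre of its underside. A bystander: leave it alone.
- cutter: yellow snap-off cutter lying flat, 20x170x17 mm; origin at the centre of its underside. A bystander: leave it alone.
- hex_key: dark hex key lying flat, 29x85x4 mm; origin at the centre of its underside. A bystander: leave it alone.
There are look-alikes about, which are no part of the job. What is shaped like the jar but orange is not meant.

How it is judged:
By the outcome, as a careful person would: the job done as asked, in the order asked, and still so for the second after the job is handed in, with the robot touching nothing.
It also fails if it takes over 48 s, if anything falls off the work surface, if the arm or the gripper's body presses on something with over 40 N, if the wrist force passes 120 N, or if a joint passes its speed limit or range.

## Robot

A 6-joint arm with a two-finger parallel gripper is mounted at the origin on a cart in front of the work surface, level with it; the furniture and walls round the work are solid. World frame = base frame: x ahead of the robot, y to its left, z up, the work surface at z = 0. Lengths are in mm, angles in rad, forces in N, time in s.
With the tool pointing down it reaches from about 350 to 875 mm from the base axis. Payload 4.2 kg.
Tool frame: the origin (TCP) lies midway between the tips of the shut fingers; the grasp point (between the pads) lies 19 mm behind it; z points along the fingers, y is the direction in which the jaws open and shut (so a half turn about z gives the same grasp; the last joint's range is limited). The gripper opens to 85 mm and grips with 20 to 120 N. Pads are 22 mm wide; open, the fingers measure 114 mm over their backs; the gripper's body (76 mm by 85 mm) begins 54 mm behind the grasp point. The pads swing forward as they close: fully open they stand 13 mm farther back than shut.
Start: joints at [-0.496, 0.385, 0.008, 0, -1.194, -0.259], TCP at [455.172, -428.273, 231.312] pointing down, gripper open.
Joint ranges: [-3.14, 3.14], [-1.21, 2.06], [-1.07, 1.41], [-3.16, 2.05], [-2.99, -0.16], [-3.1, 3.1]. Speed limits (rad/s): [2.79, 2.79, 3.14, 3.14, 3.14, 3.14].

## Interface

Orientations are given as a unit quaternion [x, y, z, w].
In Python, from bench import arm, eyes, nets gives the robot as it stands.
- The arm moves only by the tool jog_arm, never from a script. Its argument "rows" is a list of rows, each a list of 3 entries, a list of its own where there are three numbers: the shift along the tool's x, y, z in cm, then the turn, a rotation vector about the tool's x, y, z in degrees, then the finger opening in cm, from 0 to 8.54. In form: [[[x, y, z], [ax, ay, az], jaw], ...]. A call has 1 to 10 rows; each row shifts and turns the commanded pose from where the row before left it, along the tool's axes as they then stand; what a row does not reach is not made up. A row lasts 1/8 s, in which the tool goes at most 62.5 mm and 10.7 degrees, less where a joint would pass 70% of its speed; a pose out of reach is approached as far as the arm can. A call with a gripper value outside its range is refused whole. The fingers move at their own pace and stop on an object; the grip force is fixed at half the most. Time passes only in rows, so rows that do not move let the fingers close. It gives the time, the measured TCP pose, the force and the opening at its end, in the units of the state.
- arm.read_state(): the state, without advancing time (a new reading comes with each control period).
- eyes.get_image(name): name is "side" or "top"; returns the picture (420x560x3 uint8, red, green, blue); there is no depth.
- eyes.camera_model(name): a dict with "K" (3x3 intrinsics, pixels), "rvec" (rotation vector, rad) and "tvec" (3), from world to camera coordinates, as OpenCV has them. Camera axes: x right, y down, z forward; pixel columns grow to the right and rows downward; lengths in mm; the calibration is good to about 2 mm. A picture is of the moment at which its call begins. camera_model takes no time and is no camera call.
- arm.job_done(): hands the job in, once; it reports no verdict.
Trained networks look in the newest picture that a camera, given by its name, has taken for a name from the list of things; names that differ only in an ending like _2 or _b are one class to them, and where a whole thing is asked for, a point or a joint stands for the part that bears it (a point fixed in the world has none). Each returns a list of dicts, best first, with "conf" (0 to 1); they miss things now and then, are a little off and sometimes report something else, mostly with a low value. They report only what shows in the picture. A call takes as long as a camera call. They do not tell look-alikes from the thing itself.
- nets.boxes_of(camera, name): "position" ([column, row] as shares, 0 to 1, of the picture: columns of its width, rows of its height, amid what is visible of it).
The state is a dict: "clock": time; "joints": joint angles; "joint_vel": joint speeds; "joint_efforts": joint torques, N m; "position": TCP position; "ee_rot": TCP orientation; "contact_force": force on the tool from outside, world axes, zero at the start; "wrist_torque": the same for the moment, N m; "gripper_width": finger opening in mm.
Only numpy, scipy, OpenCV 4.12 (cv2) and the standard library are available. Lean on these libraries where they do the work, as an engineer would, in place of code of your own. Each camera call takes 0.05 s, during which the arm holds its last target.

## Working session

There is one attempt and no reset: what is moved stays moved. The work goes in short steps, Python scripts to look and compute and a tool call to move; the robot and the scene stay as the last step left them, time stands still between calls to the robot, and variables do not carry over. Pictures are saved under pics/ and viewed, and the job is handed in when it is done.

Besides the shell and the picture viewer there is one more tool, called after "Call:" as name([rows], argument=value, ...), one row to a line, values as JSON. jog_arm: Moves the arm, as the interface text tells. Its arguments: {"type":"object","properties":{"rows":{"type":"array","items":{"type":"array"}}},"required":["rows"]}

```bash
mkdir -p pics; ls; python3 - <<'E'
from bench import arm,eyes,nets
import cv2
s=arm.read_state()
print(s['clock'],s['position'],s['ee_rot'],s['contact_force'],s['gripper_width'])
for n in('side','top'):
    im=eyes.get_image(n); cv2.imwrite(f'pics/{n}0.png',im[:,:,::-1])
    m=eyes.camera_model(n); print(n,m)
for n in('side','top'):
    for t in('lane','gate','gate_tip','jar','jar_mid'):
        print(n,t,[( [round(p['position'][0]*560),round(p['position'][1]*420)],round(p['conf'],2)) for p in nets.boxes_of(n,t)][:4])
print(arm.read_state()['clock'])
E
```

```text
pics
0.0 [ 454.75391442 -427.89520307  230.2219457 ] [-3.96557328e-01  9.18009311e-01  9.82878012e-04 -4.72935656e-04] [ 0.49709135 -0.214534    0.06108898] 85.0636955209874
side {'K': array([[424.65643141,   0.        , 295.60578489],
       [  0.        , 424.65643141, 210.24396481],
       [  0.        ,   0.        ,   1.        ]]), 'rvec': array([ 1.69285241, -1.29842626,  0.76377869]), 'tvec': array([-228.62261761,  300.03700155,  761.35568972])}
top {'K': array([[481.70223625,   0.        , 268.5126725 ],
       [  0.        , 481.70223625, 214.17604421],
       [  0.        ,   0.        ,   1.        ]]), 'rvec': array([ 2.1725405 , -2.15187741,  0.15512487]), 'tvec': array([-114.5785577 ,  560.33091366, 1405.16794088])}
side lane [([264, 206], 0.64)]
side gate [([252, 195], 0.71)]
side gate_tip [([251, 190], 0.8), ([246, 217], 0.27)]
side jar [([227, 250], 0.78), ([279, 257], 0.76), ([247, 190], 0.7), ([245, 213], 0.58)]
side jar_mid [([227, 247], 0.95), ([278, 253], 0.75), ([245, 213], 0.65)]
top lane [([221, 190], 0.98)]
top gate [([199, 187], 0.87)]
top gate_tip [([200, 189], 0.68)]
top jar [([262, 275], 0.81), ([211, 277], 0.69), ([214, 216], 0.57)]
top jar_mid [([208, 276], 0.87), ([260, 283], 0.83), ([216, 220], 0.61)]
0.6
```

View pics/side0.png

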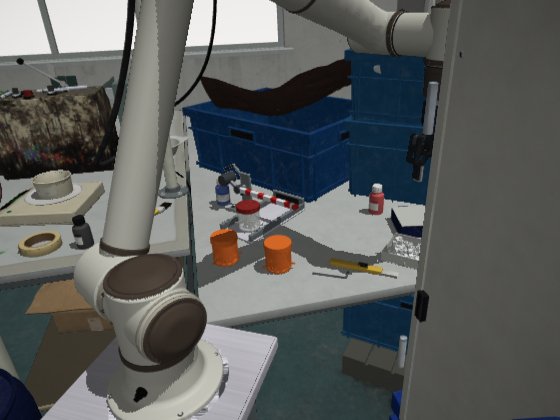

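View pics/top0.png

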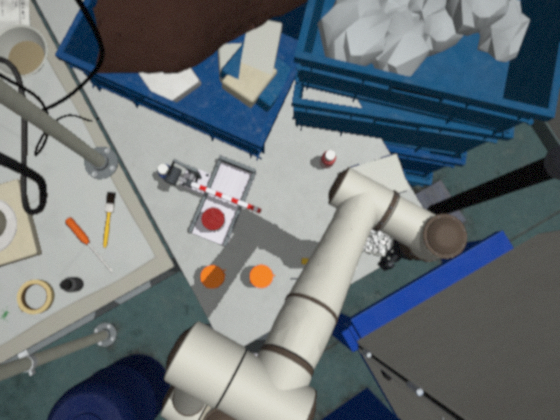

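```bash
python3 - <<'E'
import cv2
a=cv2.imread('pics/side0.png')[130:290,150:350]; b=cv2.imread('pics/top0.png')[130:310,140:320]
cv2.imwrite('pics/side0c.png',cv2.resize(a,None,fx=3.9,fy=3.7,interpolation=2))
cv2.imwrite('pics/top0c.png',cv2.resize(b,None,fx=3.3,fy=3.3,interpolation=2))
E
```

```text
(no output)
```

View pics/side0c.png

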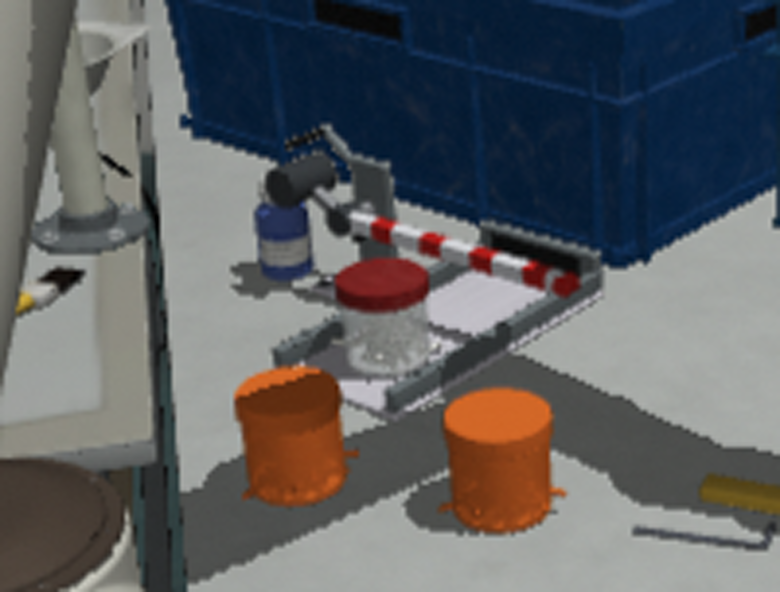

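View pics/top0c.png

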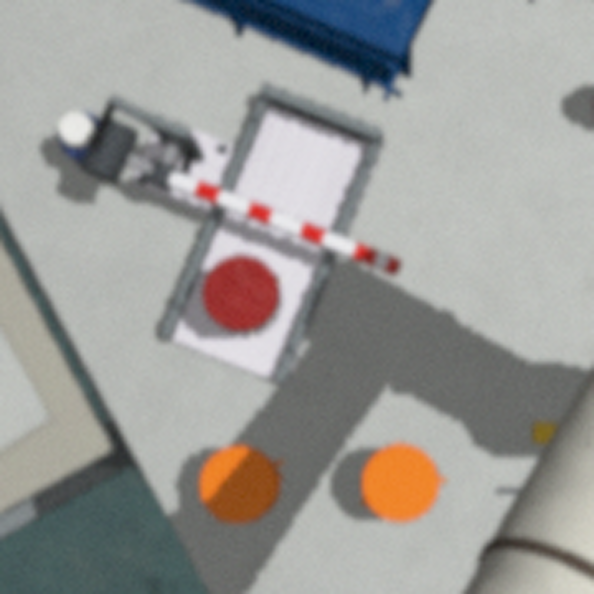

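The red-lidded clear jar is the one meant: side (249,213), top (213,219), standing in the lane and confirmed in the crops. The orange look-alikes are at top (212,276) and (261,276). The gate is shut, with its free end at top (260,210) and side (296,207). The blue bottle stands right behind the counterweight, at top (163,169). Next I fit the lane pose.

```bash
cat > h.py <<'E'
import numpy as np,cv2
from scipy.optimize import least_squares
CAM={'side':(np.array([[424.65643141,0,295.60578489],[0,424.65643141,210.24396481],[0,0,1]]),np.array([ 1.69285241,-1.29842626,0.76377869]),np.array([-228.62261761,300.03700155,761.35568972])),
'top':(np.array([[481.70223625,0,268.5126725],[0,481.70223625,214.17604421],[0,0,1]]),np.array([2.1725405,-2.15187741,0.15512487]),np.array([-114.5785577,560.33091366,1405.16794088]))}
def proj(c,P):
    K,r,t=CAM[c]; return cv2.projectPoints(np.atleast_2d(np.float64(P)),r,t,K,None)[0][:,0]
def ray(c,uv,z):
    K,r,t=CAM[c]; R=cv2.Rodrigues(r)[0]; o=-R.T@t; d=R.T@np.linalg.inv(K)@[uv[0],uv[1],1]; return o+d*(z-o[2])/d[2]
def l2w(p,P):
    P=np.atleast_2d(np.float64(P)); c,s=np.cos(p[2]),np.sin(p[2]); return np.c_[p[0]+c*P[:,0]-s*P[:,1],p[1]+s*P[:,0]+c*P[:,1],P[:,2]]
E
cat > fit.py <<'E'
from h import *
t=lambda x,y:(140+x/3.3,130+y/3.3); s=lambda x,y:(150+x/3.9,130+y/3.7)
obs=[('top',(0,-123,75),t(393,264)),('top',(-131,61,26),t(160,330)),('top',(-131,-61,26),t(281,380)),('top',(119,61,42),t(265,86)),('top',(119,-61,42),t(381,133)),
('side',(0,-123,75),s(568,284)),('side',(-131,56,26),s(277,350)),('side',(-131,-56,26),s(390,387)),('side',(119,-61,42),s(600,258)),('side',(119,61,42),s(484,224))]
f=lambda p:np.concatenate([proj(c,l2w(p,P))[0]-np.array(u) for c,P,u in obs])
b=None
for yaw in(-.8,-.3,.2):
    r=least_squares(f,[600,-50,yaw],x_scale=[100,100,1])
    if b is None or r.cost<b.cost:b=r
p=b.x;print(p,b.cost);print(b.fun.reshape(-1,2).round(1).tolist())
np.save('lane.npy',p)
j=ray('top',t(241,295),81);print('jar top',j)
j2=ray('side',s(382,278),81);print('jar side(lid front rim/centre)',j2)
c,sn=np.cos(p[2]),np.sin(p[2])
for q in(j,j2):
    d=q[:2]-p[:2];print('jar in lane',c*d[0]+sn*d[1],-sn*d[0]+c*d[1])
for n,P in dict(tip=(0,-115,75),hinge=(0,105,75),under=(0,-95,67),stop=(107,0,6),near=(-131,0,6)).items(): print(n,l2w(p,P)[0].round())
for n,u in dict(or1=t(240,482),or2=t(400,482)).items(): print(n,ray('top',u,75).round())
E
python3 fit.py
```

```text
[ 6.08283783e+02  3.01150334e+01 -3.71148825e-01] 16.637415967282205
[[1.2, 1.6], [-1.6, 1.4], [-0.5, 1.4], [-1.8, -1.6], [0.4, -1.1], [2.0, 0.6], [-0.5, -0.7], [-0.7, 0.6], [1.1, -2.2], [0.7, -1.9]]
jar top [538.79719685  51.7502982   81.        ]
jar side(lid front rim/centre) [534.35705917  52.14698873  81.        ]
jar in lane -72.60214867284252 -5.0396834908588986
jar in lane -76.88383735702631 -6.28038009948807
tip [567. -77.  75.]
hinge [646. 128.  75.]
under [574. -58.  67.]
stop [708.  -9.   6.]
near [486.  78.   6.]
or1 [376.  49.  75.]
or2 [377. -89.  75.]
```

```bash
cat >> h.py <<'E'
from scipy.spatial.transform import Rotation as R
def lane_rot(p,tilt,roll=0,yaw=0):
    """tool y along lane +y, tool z down tilted by `tilt` deg towards lane +x; yaw: extra about world z"""
    M=np.array([[-1,0,0],[0,1,0],[0,0,-1.]])
    return R.from_euler('z',p[2]+np.radians(yaw))*R.from_matrix(M)*R.from_rotvec([0,-np.radians(tilt),0])*R.from_rotvec([0,0,np.radians(roll)])
def plan(pos,rot,pos2,rot2,n=None,jaw=0):
    dv=(rot.inv()*rot2).as_rotvec(degrees=True); a=np.linalg.norm(dv); d=np.linalg.norm(pos2-pos)
    m=int(max(np.ceil(a/10),np.ceil(d/55),1)); n=max(n or 1,m)
    st=R.from_rotvec(dv/n,degrees=True); out=[];r=rot
    for i in range(n):
        s=r.inv().apply((pos2-pos)/n)/10; out.append([s.round(2).tolist(),(dv/n).round(2).tolist(),jaw]); r=r*st
    return out
E
cat > go.py <<'E'
import sys
from h import *
from bench import arm
p=np.load('lane.npy')
# args: lane x y z tilt [n] [yaw]
x,y,z,t=map(float,sys.argv[1:5]); n=int(sys.argv[5]) if len(sys.argv)>5 else None
yaw=float(sys.argv[6]) if len(sys.argv)>6 else 0
s=arm.read_state(); pos=np.array(s['position']);rot=R.from_quat(s['ee_rot'])
c,sn=np.cos(p[2]),np.sin(p[2]);d=pos[:2]-p[:2]
print('clock',s['clock'],'lane pos',(c*d[0]+sn*d[1]).round(1),(-sn*d[0]+c*d[1]).round(1),pos[2].round(1),'J',np.round(s['joints'],2),'F',np.round(s['contact_force'],1),'w',round(s['gripper_width'],1))
o=plan(pos,rot,l2w(p,(x,y,z))[0],lane_rot(p,t,0,yaw),n)
print(len(o)); print(o)
E
python3 go.py 12 -190 170 0; python3 go.py 12 -190 170 45
```

```text
clock 0.6 lane pos 23.5 -482.7 231.3 J [-0.5   0.38  0.01 -0.   -1.19 -0.26] F [-0.6  0.1  0.2] w 85.3
7
[[[-3.82, 1.72, 0.88], [0.0, 0.0, 9.71], 0], [[-3.47, 2.34, 0.88], [0.0, 0.0, 9.71], 0], [[-3.03, 2.89, 0.88], [0.0, 0.0, 9.71], 0], [[-2.5, 3.36, 0.88], [0.0, 0.0, 9.71], 0], [[-1.89, 3.73, 0.88], [0.0, 0.0, 9.71], 0], [[-1.24, 4.0, 0.88], [0.0, 0.0, 9.71], 0], [[-0.54, 4.15, 0.88], [0.0, 0.0, 9.71], 0]]
clock 0.6 lane pos 23.5 -482.7 231.3 J [-0.5   0.38  0.01 -0.   -1.19 -0.26] F [-0.6  0.1  0.2] w 85.3
9
[[[-2.97, 1.34, 0.68], [2.96, -4.39, 7.14], 0], [[-2.72, 1.73, 0.82], [2.96, -4.39, 7.14], 0], [[-2.41, 2.1, 0.92], [2.96, -4.39, 7.14], 0], [[-2.06, 2.42, 0.97], [2.96, -4.39, 7.14], 0], [[-1.66, 2.71, 0.98], [2.96, -4.39, 7.14], 0], [[-1.23, 2.94, 0.95], [2.96, -4.39, 7.14], 0], [[-0.79, 3.11, 0.87], [2.96, -4.39, 7.14], 0], [[-0.33, 3.22, 0.75], [2.96, -4.39, 7.14], 0], [[0.13, 3.27, 0.59], [2.96, -4.39, 7.14], 0]]
```

Call:
jog_arm([
  [[-3.8,1.7,0.9],[0,0,9.7],0],
  [[-3.5,2.3,0.9],[0,0,9.7],0],
  [[-3.0,2.9,0.9],[0,0,9.7],0],
  [[-2.5,3.4,0.9],[0,0,9.7],0],
  [[-1.9,3.7,0.9],[0,0,9.7],0],
  [[-1.2,4.0,0.9],[0,0,9.7],0],
  [[-0.5,4.2,0.9],[0,0,9.8],0],
])

```text
clock: 1.48
position: [550.4, -149.7, 168.3]
ee_rot: [0.187, 0.982, 0.0, 0.0]
contact_force: [0.1, 0.2, 0.3]
gripper_width: 0.1
```

```bash
python3 go.py 12 -190 170 45
```

```text
clock 1.475 lane pos 11.2 -188.5 168.3 J [ 0.02  0.35 -0.22  0.   -1.   -1.97] F [0.1 0.2 0.3] w 0.1
5
[[[-0.02, -0.03, -0.03], [-0.02, -8.99, -0.06], 0], [[-0.02, -0.03, -0.03], [-0.02, -8.99, -0.06], 0], [[-0.03, -0.03, -0.03], [-0.02, -8.99, -0.06], 0], [[-0.03, -0.03, -0.02], [-0.02, -8.99, -0.06], 0], [[-0.03, -0.03, -0.02], [-0.02, -8.99, -0.06], 0]]
```

Call:
jog_arm([
  [[0,0,0],[0,-9,0],0],
  [[0,0,0],[0,-9,0],0],
  [[0,0,0],[0,-9,0],0],
  [[0,0,0],[0,-9,0],0],
  [[0,0,0],[0,-9,0],0],
])

```text
clock: 2.1
position: [568.6, -200.0, 211.7]
ee_rot: [0.192, 0.942, -0.086, 0.263]
contact_force: [0.4, -0.8, 1.0]
gripper_width: -0.1
```

```bash
python3 go.py 12 -175 22 45
```

```text
clock 2.1 lane pos 46.5 -228.8 211.7 J [-0.11  0.14 -0.8   1.1  -0.24 -2.89] F [ 0.4 -0.8  1. ] w -0.1
4
[[[3.25, 1.59, 3.46], [-1.12, -3.29, 0.02], 0], [[3.44, 1.53, 3.3], [-1.12, -3.29, 0.02], 0], [[3.63, 1.46, 3.13], [-1.12, -3.29, 0.02], 0], [[3.8, 1.4, 2.94], [-1.12, -3.29, 0.02], 0]]
```

```bash
cat >> go.py <<'E'
import json
open('log.jsonl','a').write(json.dumps({k:np.array(s[k]).tolist() for k in('joints','position','ee_rot')})+'\n')
E
python3 go.py 12 -230 220 0 5 -0 >/dev/null; python3 - <<'E'
from h import *
from bench import arm
s=arm.read_state(); p=np.load('lane.npy')
print(plan(np.array(s['position']),R.from_quat(s['ee_rot']),l2w(p,(20,-230,220))[0],lane_rot(p,0,-60),9))
E
```

```text
[[[0.2, -0.03, -0.23], [-2.28, 2.96, -6.67], 0], [[0.22, 0.0, -0.22], [-2.28, 2.96, -6.67], 0], [[0.22, 0.03, -0.21], [-2.28, 2.96, -6.67], 0], [[0.23, 0.07, -0.2], [-2.28, 2.96, -6.67], 0], [[0.23, 0.1, -0.18], [-2.28, 2.96, -6.67], 0], [[0.22, 0.14, -0.16], [-2.28, 2.96, -6.67], 0], [[0.21, 0.17, -0.15], [-2.28, 2.96, -6.67], 0], [[0.2, 0.2, -0.13], [-2.28, 2.96, -6.67], 0], [[0.18, 0.22, -0.11], [-2.28, 2.96, -6.67], 0]]
```

Call:
jog_arm([
  [[0.2,0,-0.2],[-2.3,3,-6.7],0],
  [[0.2,0,-0.2],[-2.3,3,-6.7],0],
  [[0.2,0,-0.2],[-2.3,3,-6.7],0],
  [[0.2,0,-0.2],[-2.3,3,-6.7],0],
  [[0.2,0.1,-0.2],[-2.3,3,-6.7],0],
  [[0.2,0.1,-0.2],[-2.3,3,-6.7],0],
  [[0.2,0.2,-0.2],[-2.3,3,-6.7],0],
  [[0.2,0.2,-0.1],[-2.3,3,-6.7],0],
  [[0.2,0.2,-0.1],[-2.3,3,-6.7],0],
])

```text
clock: 3.22
position: [549.8, -204.9, 224.9]
ee_rot: [-0.27, 0.962, -0.02, 0.026]
contact_force: [0.5, 0.7, 1.5]
gripper_width: 0.1
```

```bash
python3 go.py 12 -230 220 0 ; cat > kin.py <<'E'
from h import *
import json
def fk(q,P):
    h,ox,oy,ax,a,bx,bz,l,wx,wy=P
    A=lambda ax_,t:R.from_rotvec(np.array(ax_)*t)
    R1=A([0,0,1.],q[0]);R2=R1*A([0,1.,0],q[1]);R3=R2*A([0,-1.,0],q[2]);R4=R3*A([1.,0,0],S[0]*q[3]);R5=R4*A([0,-1.,0],q[4]);R6=R5*A([1.,0,0],S[1]*q[5])
    p=R1.apply([ox,oy,h])+R2.apply([ax,0,a])+R3.apply([bx,0,bz])+R5.apply([l,wy,wx])
    return p,R6*R0
S=[1,1];R0=R.identity()
E
python3 - <<'E'
import kin,json
from kin import *
D=[json.loads(l) for l in open('log.jsonl')]
D.insert(0,dict(joints=[-0.496,0.385,0.008,0,-1.194,-0.259],position=[455.172,-428.273,231.312],ee_rot=[-3.96557328e-01,9.18009311e-01,9.8e-04,-4.7e-04]))
z=np.zeros(10)
for s0 in(1,-1):
  for s1 in(1,-1):
    kin.S=[s0,s1];kin.R0=R.identity()
    M=[fk(d['joints'],z)[1].inv()*R.from_quat(d['ee_rot']) for d in D]
    print(s0,s1,[np.degrees((M[0].inv()*m).magnitude()).round(2) for m in M],M[0].as_matrix().round(2).tolist())
E
```

```text
clock 3.225 lane pos 30.8 -240.2 224.9 J [-0.07  0.29 -0.16  0.02 -1.06 -0.96] F [0.5 0.7 1.5] w 0.1
6
[[[0.06, 0.36, 0.06], [-0.3, 0.58, 8.77], 0], [[0.11, 0.34, 0.06], [-0.3, 0.58, 8.77], 0], [[0.16, 0.32, 0.07], [-0.3, 0.58, 8.77], 0], [[0.21, 0.29, 0.07], [-0.3, 0.58, 8.77], 0], [[0.25, 0.26, 0.07], [-0.3, 0.58, 8.77], 0], [[0.28, 0.22, 0.08], [-0.3, 0.58, 8.77], 0]]
1 1 [np.float64(0.0), np.float64(176.99), np.float64(79.42)] [[-0.0, -0.0, 1.0], [-0.87, 0.5, 0.0], [-0.5, -0.87, -0.0]]
1 -1 [np.float64(0.0), np.float64(126.02), np.float64(2.74)] [[-0.0, -0.0, 1.0], [-1.0, 0.0, -0.0], [-0.0, -1.0, -0.0]]
-1 1 [np.float64(0.0), np.float64(58.42), np.float64(80.69)] [[-0.0, -0.0, 1.0], [-0.87, 0.5, 0.0], [-0.5, -0.87, -0.0]]
-1 -1 [np.float64(0.0), np.float64(0.11), np.float64(0.11)] [[-0.0, -0.0, 1.0], [-1.0, 0.0, -0.0], [-0.0, -1.0, -0.0]]
```

```bash
cat > fitk.py <<'E'
import kin,json
from kin import *
kin.S=[-1,-1]; kin.R0=R.from_matrix([[0,0,1],[-1,0,0],[0,-1,0]])
D=[json.loads(l) for l in open('log.jsonl')]
D.insert(0,dict(joints=[-0.496,0.385,0.008,0,-1.194,-0.259],position=[455.172,-428.273,231.312]))
D.insert(1,dict(joints=[.02,.35,-.22,0,-1.0,-1.97],position=[550.4,-149.7,168.3],w=.1))
full=lambda v:[v[0],v[6] if 0 else 0,v[1],0,v[2],v[3],v[4],v[5],0,v[6]]
f=lambda v:np.concatenate([d.get('w',1)*(fk(d['joints'],full(v))[0]-d['position']) for d in D]+[0.02*(np.array(v)-[300,-160,400,400,0,250,0])])
r=least_squares(f,[300,-160,400,400,0,250,0]);print(r.x.round(1),r.fun[:3*len(D)].reshape(-1,3).round(1).tolist())
np.save('kin.npy',full(r.x))
E
python3 fitk.py
```

```text
[ 220.2    3.4  535.1  439.5  -16.6  306.9 -163.2] [[-0.5, 0.5, 0.7], [-0.3, 0.1, -0.3], [-0.1, -0.1, 0.0], [0.8, -0.3, -0.7]]
```

```bash
cat > ik.py <<'E'
import kin
from kin import *
kin.S=[-1,-1]; kin.R0=R.from_matrix([[0,0,1],[-1,0,0],[0,-1,0]])
KP=np.load('kin.npy'); lane=np.load('lane.npy')
LO=np.array([-3.14,-1.21,-1.07,-3.16,-2.99,-3.1])+.05; HI=np.array([3.14,2.06,1.41,2.05,-.16,3.1])-.05
def toolz(q): return fk(q,KP)[1].apply([0,0,1])
def ik(pos,d,q0,rot=None,w=400):
    """pos world, d tool z direction world (roll free) or full rot"""
    def f(q):
        p,r=fk(q,KP)
        e=(rot.inv()*r).as_rotvec() if rot is not None else r.apply([0,0,1])-d
        return np.concatenate([p-pos,w*e,[] if rot is not None else [0.01*q[5]]])
    r=least_squares(f,np.clip(q0,LO+1e-3,HI-1e-3),bounds=(LO,HI),max_nfev=200); return r.x,np.linalg.norm(r.fun[:3]),r.cost
def ldir(psi,e):
    psi,e=np.radians([psi,e]); v=l2w([0,0,lane[2]],[np.cos(e)*np.cos(psi),np.cos(e)*np.sin(psi),-np.sin(e)])[0]; return v
E
python3 - <<'E'
from ik import *
pos=l2w(lane,(8,-100,38))[0]
pos2=l2w(lane,(8,20,245))[0]
for e in(0,15,25,35,45,60):
  for psi in(-20,0,30,60,90,120):
    best=None
    for q0 in([0,.3,-.5,-1.5,-.8,0],[0.2,.5,-.3,-2.5,-.8,0],[0,.3,-.5,1.5,-.8,0],[-.3,.5,0,-.7,-1,0]):
        q,pe,c=ik(pos,ldir(psi,e),q0)
        if best is None or c<best[2]: best=(q,pe,c)
    if best[2]<3:
        q,pe,c=ik(pos2,ldir(psi,e),best[0])
        print(e,psi,best[0].round(2),round(best[2],2),'| up',q.round(2),round(c,2))
E
```

```text
0 0 [-0.44  1.24 -0.89 -3.06 -2.13 -0.  ] 0.0 | up [-0.27  0.52 -0.97 -3.11 -1.48  0.61] 1987.6
0 30 [-0.75  1.12 -0.59 -2.24 -1.65 -0.  ] 0.0 | up [-0.44  0.47 -0.75 -2.52 -1.28 -0.  ] 0.0
0 60 [-0.72  1.   -0.24 -1.74 -1.51 -0.  ] 0.0 | up [-0.49  0.49 -0.37 -1.88 -1.32  0.  ] 0.0
0 90 [-0.6   1.03  0.11 -1.39 -1.71 -0.  ] 0.0 | up [-0.43  0.64  0.   -1.53 -1.62 -0.  ] 0.0
0 120 [-0.45  1.14  0.46 -1.16 -2.03 -0.  ] 0.0 | up [-0.32  0.82  0.39 -1.36 -2.    0.  ] 0.0
15 0 [-0.44  0.99 -0.97 -3.08 -1.69 -0.  ] 0.0 | up [-0.26  0.26 -0.9  -3.11 -0.89 -0.  ] 1847.11
15 30 [-0.72  0.88 -0.65 -2.26 -1.28  0.  ] 0.0 | up [-0.36  0.22 -0.62 -2.34 -0.72 -0.  ] 0.0
15 60 [-0.66  0.81 -0.29 -1.65 -1.23 -0.  ] 0.0 | up [-0.38  0.32 -0.31 -1.65 -1.01 -0.  ] 0.0
15 90 [-0.55  0.89  0.05 -1.26 -1.49 -0.  ] 0.0 | up [-0.36  0.51  0.01 -1.34 -1.44 -0.  ] 0.0
15 120 [-0.41  1.01  0.38 -1.01 -1.83 -0.  ] 0.0 | up [-0.27  0.71  0.38 -1.17 -1.86  0.  ] 0.0
25 0 [-0.43  0.79 -0.96 -3.08 -1.32 -0.  ] 0.0 | up [-0.25  0.15 -0.81 -3.11 -0.52  0.56] 1623.23
25 30 [-0.66  0.7  -0.63 -2.22 -0.98 -0.  ] 0.0 | 
[... 882 characters left out ...]
72 -3.11 -0.21  0.44] 2996.37
45 30 [-0.3   0.44 -0.42 -1.63 -0.32  0.  ] 0.0 | up [ 0.32  0.09 -0.56  0.18 -0.21  0.04] 1183.87
45 60 [-0.34  0.52 -0.27 -1.2  -0.7   0.  ] 0.0 | up [ 0.06  0.17 -0.22 -0.76 -0.64 -0.  ] 0.0
45 90 [-0.33  0.64 -0.06 -0.93 -1.07 -0.  ] 0.0 | up [-0.09  0.34  0.04 -0.83 -1.16  0.  ] 0.0
45 120 [-0.25  0.77  0.16 -0.72 -1.4  -0.  ] 0.0 | up [-0.08  0.52  0.3  -0.76 -1.58 -0.  ] 0.0
60 60 [-0.1   0.47 -0.29 -0.74 -0.54 -0.  ] 0.0 | up [ 0.2   0.2  -0.2  -0.35 -0.74  0.  ] 0.0
60 90 [-0.16  0.56 -0.12 -0.68 -0.89 -0.  ] 0.0 | up [ 0.07  0.31  0.03 -0.53 -1.11 -0.  ] 0.0
60 120 [-0.13  0.66  0.04 -0.55 -1.17 -0.  ] 0.0 | up [ 0.05  0.45  0.23 -0.53 -1.43  0.  ] 0.0
```

```bash
cat > jplan.py <<'E'
from ik import *
def rows_joint(q0,q1,n,jaw=0):
    qs=[q0+(q1-q0)*i/n for i in range(n+1)]; return rows_path([fk(q,KP) for q in qs],jaw)
def rows_path(poses,jaw=0):
    """rounded, with error feedback"""
    p,r=poses[0]; out=[]
    for P,Q in poses[1:]:
        s=(r.inv().apply(P-p)/10).round(1); v=(r.inv()*Q).as_rotvec(degrees=True).round(1)
        out.append([s.tolist(),v.tolist(),jaw]); p=p+r.apply(s*10); r=r*R.from_rotvec(v,degrees=True)
    return out
def show(rows):
    print(len(rows),'max shift',max(np.linalg.norm(a[0]) for a in rows).round(2),'max turn',max(np.linalg.norm(a[1]) for a in rows).round(1)); print(rows)
def topl(P):
    d=np.array(P)[:2]-lane[:2];c,s=np.cos(lane[2]),np.sin(lane[2]);return np.array([c*d[0]+s*d[1],-s*d[0]+c*d[1],P[2]]).round(1)
E
python3 - <<'E'
from jplan import *
from bench import arm
s=arm.read_state(); q=np.array(s['joints'])
print('fk err',fk(q,KP)[0]-s['position'])
d=ldir(60,25)
q1,_,c=ik(l2w(lane,(12,-185,110))[0],d,[-.6,.7,-.3,-1.5,-1,0]); print(q1.round(2),c)
show(rows_joint(q,q1,12))
for t in np.linspace(0,1,7): P=fk(q+(q1-q)*t,KP); print(topl(P[0]))
for n,u in dict(hex=(330,274),cut1=(332,265),cut2=(396,275),red=(376,212)).items(): w=ray('side',u,5);print(n,w.round(),topl(w))
E
```

```text
fk err [ 0.77363672 -0.26477084 -0.66694531]
[-0.7   0.55 -0.24 -1.38 -1.14 -0.  ] 1.4644808336689194e-26
12 max shift 3.77 max turn 7.3
[[[1.7, 1.7, 2.9], [-5.7, -1.9, 1.7], 0], [[1.4, 1.5, 2.7], [-5.3, -2.6, 1.9], 0], [[1.0, 1.3, 2.3], [-4.9, -3.4, 1.9], 0], [[0.7, 1.1, 2.1], [-4.4, -4.0, 1.9], 0], [[0.4, 0.9, 1.7], [-3.8, -4.6, 1.9], 0], [[0.0, 0.7, 1.4], [-3.3, -5.1, 1.9], 0], [[-0.3, 0.4, 1.2], [-2.6, -5.7, 1.9], 0], [[-0.8, 0.2, 0.8], [-1.9, -6.1, 1.7], 0], [[-1.0, -0.1, 0.5], [-1.2, -6.4, 1.6], 0], [[-1.5, -0.5, 0.4], [-0.5, -6.8, 1.5], 0], [[-1.8, -0.8, 0.0], [0.3, -7.0, 1.2], 0], [[-2.1, -1.1, -0.1], [1.0, -7.1, 1.1], 0]]
[  31.6 -240.1  224.2]
[ -10.2 -242.5  166.6]
[ -42.  -229.9  126. ]
[ -57.6 -209.   102. ]
[ -53.1 -188.4   93.2]
[ -28.8 -177.5   96.9]
[  12. -185.  110.]
hex [ 371. -218.    5.] [-130.9 -316.9    5. ]
cut1 [ 410. -215.    5.] [ -96.3 -300.2    5. ]
cut2 [ 405. -370.    5.] [ -44.4 -447.1    5. ]
red [ 721. -288.    5.] [ 220.  -255.6    5. ]
```

Call:
jog_arm([
  [[1.7,1.7,2.9],[-5.7,-1.9,1.7],0],
  [[1.4,1.5,2.7],[-5.3,-2.6,1.9],0],
  [[1.0,1.3,2.3],[-4.9,-3.4,1.9],0],
  [[0.7,1.1,2.1],[-4.4,-4.0,1.9],0],
  [[0.4,0.9,1.7],[-3.8,-4.6,1.9],0],
  [[0.0,0.7,1.4],[-3.3,-5.1,1.9],0],
  [[-0.3,0.4,1.2],[-2.6,-5.7,1.9],0],
  [[-0.8,0.2,0.8],[-1.9,-6.1,1.7],0],
  [[-1.0,-0.1,0.5],[-1.2,-6.4,1.6],0],
  [[-1.5,-0.5,0.4],[-0.5,-6.8,1.5],0],
])

```text
clock: 4.47
position: [517.9, -124.7, 97.0]
ee_rot: [-0.05, 0.883, 0.342, 0.318]
contact_force: [0.2, -0.3, -1.4]
gripper_width: -0.1
```

Call:
jog_arm([
  [[-1.8,-0.8,0.0],[0.3,-7.0,1.2],0],
  [[-2.1,-1.1,-0.1],[1.0,-7.1,1.1],0],
])

```text
clock: 4.72
position: [552.6, -147.1, 110.8]
ee_rot: [0.014, 0.842, 0.341, 0.417]
contact_force: [-0.6, 1.5, 0.6]
gripper_width: 0.0
```

```bash
cat > st.py <<'E'
from jplan import *
from bench import arm,eyes
import sys,json
def st():
    s=arm.read_state(); open('log.jsonl','a').write(json.dumps({k:np.array(s[k]).tolist() for k in('joints','position','ee_rot')})+'\n')
    r=R.from_quat(s['ee_rot']); z=r.apply([0,0,1]); v=R.from_euler('z',-lane[2]).apply(z)
    print('clock',round(s['clock'],2),'lane',topl(s['position']),'psi',np.degrees(np.arctan2(v[1],v[0])).round(1),'e',np.degrees(np.arcsin(-v[2])).round(1),'J',np.round(s['joints'],2),'F',np.round(s['contact_force'],1),'w',round(s['gripper_width'],1),'fkerr',(fk(s['joints'],KP)[0]-s['position']).round(1))
    return np.array(s['position']),r,np.array(s['joints'])
def pic(c,n,crop=None,f=1):
    im=eyes.get_image(c)[:,:,::-1]
    if crop: x0,y0,x1,y1=crop; im=im[y0:y1,x0:x1]
    cv2.imwrite('pics/'+n+'.png',cv2.resize(im,None,fx=f,fy=f,interpolation=2))
def cart(pts,d=None,jaw=0,step=40,rot=None):
    """rows from current pose through lane points keeping orientation (or to rot over the first segment)"""
    p,r,q=st(); poses=[(p,r)]; r2=rot or r; a0=p; tot=(r.inv()*r2).as_rotvec()
    for k,P in enumerate(pts):
        W=l2w(lane,P)[0]; n=int(max(1,np.ceil(np.linalg.norm(W-a0)/step)))
        if k==0: n=max(n,int(np.ceil(np.degrees(np.linalg.norm(tot))/9)))
        for i in range(1,n+1): poses.append((a0+(W-a0)*i/n, r*R.from_rotvec(tot*i/n) if k==0 else r2))
        a0=W
    rw=rows_path(poses,jaw); show(rw); return rw
E
python3 - <<'E'
from st import *
st(); pic('side','side1',(150,130,350,290),3.7); pic('top','top1',(140,130,340,310),3.2)
E
python3 fitk.py
```

```text
clock 4.72 lane [  12.4 -185.4  110.8] psi 59.6 e 24.8 J [-0.69  0.53 -0.28 -1.4  -1.12  0.02] F [-0.6  1.5  0.6] w 0.0 fkerr [-4.9 18.2  3.4]
[ 1.626e+02 -2.000e-01  5.633e+02  4.224e+02  0.000e+00  2.978e+02
 -1.597e+02] [[0.1, 0.1, 0.0], [0.2, 0.1, -0.2], [0.1, -0.1, -0.2], [0.1, -0.1, 0.1], [-0.3, 0.1, 0.2]]
```

View pics/side1.png

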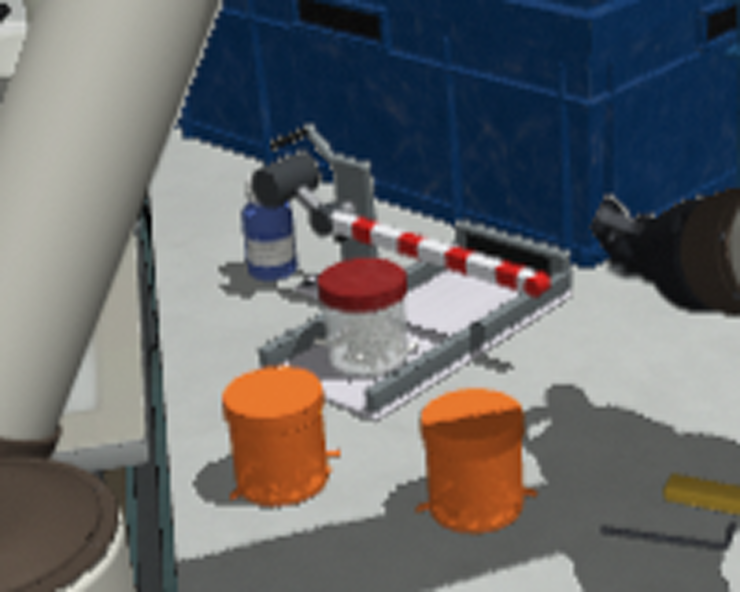

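View pics/top1.png

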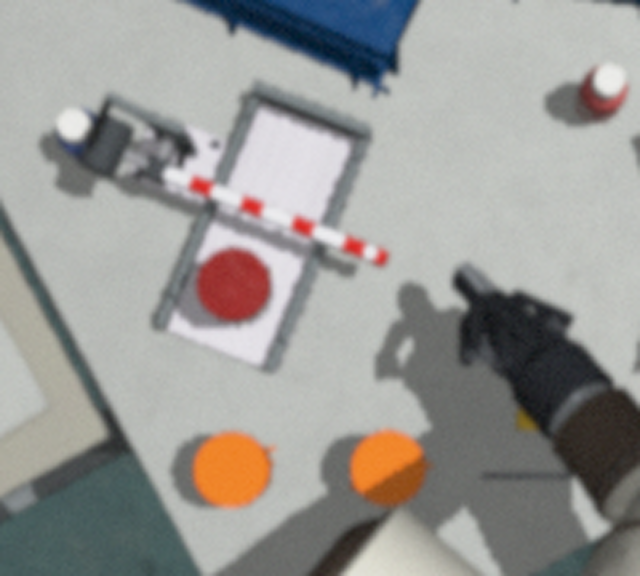

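```bash
python3 - <<'E'
from st import *
print(proj('top',[552.6,-147.1,110.8]),proj('side',[552.6,-147.1,110.8]))
cart([(12,-185,28),(12,-95,28)],step=45)
E
```

```text
[[282.23285547 214.06364588]] [[318.50704279 199.60626071]]
clock 4.83 lane [  11.6 -186.4  109.6] psi 59.6 e 24.9 J [-0.69  0.53 -0.28 -1.4  -1.12  0.01] F [-0.2 -0.7  0.8] w 0.1 fkerr [-0.3  0.1  0.2]
4 max shift 4.49 max turn 0.0
[[[2.8, -2.4, 1.8], [0.0, 0.0, 0.0], 0], [[2.8, -2.3, 1.8], [0.0, 0.0, 0.0], 0], [[0.2, 2.8, 3.5], [0.0, 0.0, 0.0], 0], [[0.3, 2.8, 3.5], [0.0, 0.0, 0.0], 0]]
```

Call:
jog_arm([
  [[2.8,-2.4,1.8],[0,0,0],0],
  [[2.8,-2.3,1.8],[0,0,0],0],
  [[0.1,1.4,1.75],[0,0,0],0],
  [[0.1,1.4,1.75],[0,0,0],0],
])

```text
clock: 5.32
position: [570.3, -101.5, 30.6]
ee_rot: [0.012, 0.843, 0.342, 0.416]
contact_force: [0.4, 0.0, 0.2]
gripper_width: 0.2
```

```bash
python3 - <<'E'
from st import *
st(); pic('side','side2',(200,150,360,270),4.8); pic('top','top2',(160,150,340,290),4.2)
E
```

```text
clock 5.33 lane [  12.4 -136.4   30.6] psi 59.8 e 24.9 J [-0.63  0.69 -0.32 -1.54 -1.07  0.24] F [0.4 0.  0.2] w 0.2 fkerr [-0.5  0.3  0.3]
```

View pics/side2.png

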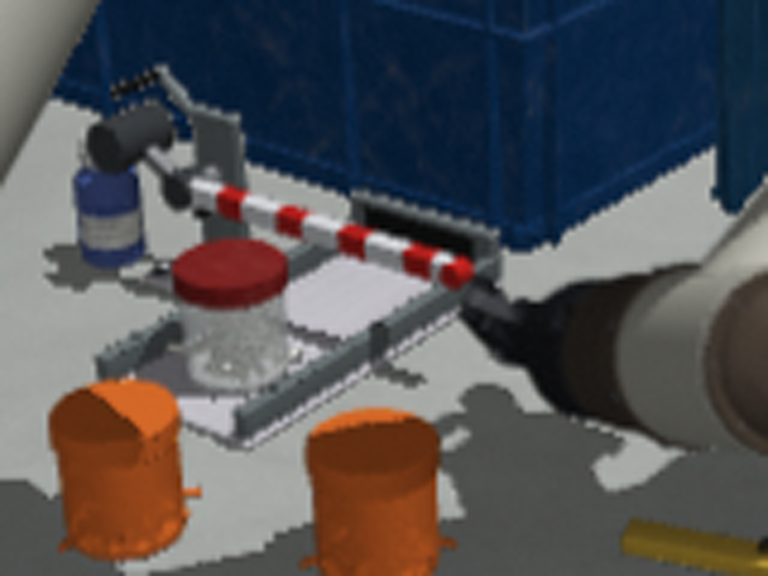

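View pics/top2.png

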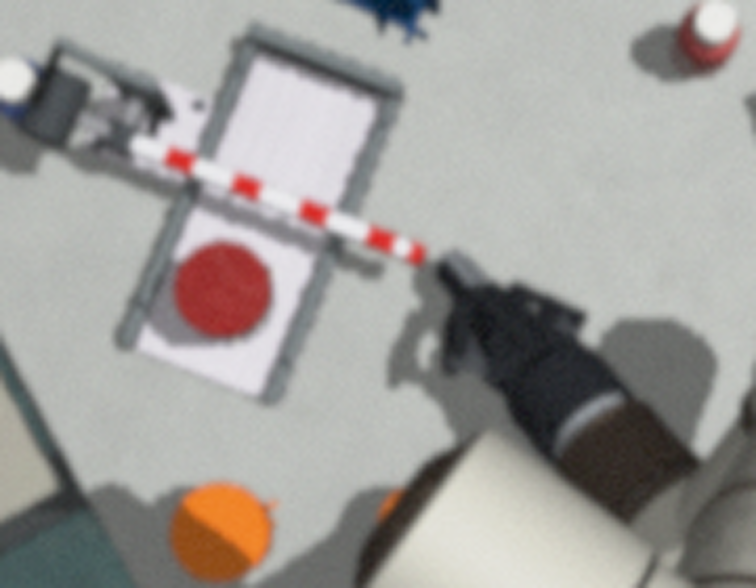

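```bash
python3 fitk.py >/dev/null; python3 - <<'E'
from st import *
pts=[(12,-96,28),(12,-96,40)]
for th,rho in zip(np.radians([8,18,28,38,48,58,66,74]),[220,216,213,210,208,206,205,205]):
    pts.append((12,105-rho*np.cos(th)-22*np.sin(th)+20.8,75+rho*np.sin(th)-22*np.cos(th)-11))
print(np.round(pts).tolist())
rw=cart(pts,step=22)
p,r,q=st()
for P in pts:
    q,pe,c=ik(l2w(lane,P)[0],None,q,rot=r); print(np.round(P),q.round(2),round(c,2))
E
```

```text
[[12.0, -96.0, 28.0], [12.0, -96.0, 40.0], [12.0, -95.0, 73.0], [12.0, -86.0, 110.0], [12.0, -73.0, 145.0], [12.0, -53.0, 176.0], [12.0, -30.0, 204.0], [12.0, -2.0, 227.0], [12.0, 22.0, 242.0], [12.0, 48.0, 255.0]]
clock 5.42 lane [  11.9 -134.9   31.8] psi 59.9 e 24.8 J [-0.63  0.68 -0.32 -1.54 -1.07  0.24] F [0.2 0.5 0.1] w 0.4 fkerr [-0.1  0.   0.1]
19 max shift 1.97 max turn 0.0
[[[0.2, 1.1, 1.6], [0.0, 0.0, 0.0], 0], [[0.2, 1.1, 1.6], [0.0, 0.0, 0.0], 0], [[-0.8, 0.7, -0.5], [0.0, 0.0, 0.0], 0], [[-1.1, 1.0, -0.6], [0.0, 0.0, 0.0], 0], [[-1.2, 1.0, -0.7], [0.0, 0.0, 0.0], 0], [[-1.2, 1.3, -0.4], [0.0, 0.0, 0.0], 0], [[-1.3, 1.4, -0.5], [0.0, 0.0, 0.0], 0], [[-1.2, 1.4, -0.1], [0.0, 0.0, 0.0], 0], [[-1.1, 1.4, -0.2], [0.0, 0.0, 0.0], 0], [[-1.1, 1.6, 0.1], [0.0, 0.0, 0.0], 0], [[-1.0, 1.5, 0.1], [0.0, 0.0, 0.0], 0], [[-0.9, 1.5, 0.3], [0.0, 0.0, 0.0], 0], [[-1.0, 1.6, 0.3], [0.0, 0.0, 0.0], 0], [[-0.7, 1.5, 0.7], [0.0, 0.0, 0.0], 0], [[-0.7, 1.5, 0.6], [0.0, 0.0, 0.0], 0], [[-0.5, 1.2, 0.6], [0.0, 0.0, 0.0], 0], [[-0.5, 1.2, 0.6], [0.0, 0.0, 0.0], 0], [[-0.4, 1.2, 0.8], [0.0, 0.0, 0.0], 0], [[-0.4, 1.2, 0.7], [0.0, 0.0, 0.0], 0]]
clock 5.42 lane [  11.9 -134.9   31.8] psi 59.9 e 24.8 J [-0.63  0.68 -0.32 -1.54 -1.07  0.24] F [0.2 0.5 0.1] w 0.4 fkerr [-0.1  0.   0.1]
[ 12 -96  28] [-0.57  0.69 -0.34 -1.61 -1.04  0.27] 0.0
[ 12 -96  40] [-0.57  0.66 -0.34 -1.6  -1.03  0.23] 0.0
[ 12. -95.  73.] [-0.55  0.59 -0.34 -1.56 -1.02  0.14] 0.0
[ 12. -86. 110.] [-0.52  0.51 -0.33 -1.53 -1.01  0.04] 0.0
[ 12. -73. 145.] [-0.48  0.43 -0.32 -1.5  -0.98 -0.06] 0.0
[ 12. -53. 176.] [-0.43  0.37 -0.3  -1.48 -0.95 -0.16] 0.0
[ 12. -30. 204.] [-0.36  0.31 -0.29 -1.46 -0.91 -0.26] 0.0
[ 12.  -2. 227.] [-0.29  0.27 -0.27 -1.44 -0.85 -0.34] 0.0
[ 12.  22. 242.] [-0.23  0.25 -0.25 -1.43 -0.81 -0.41] 0.0
[ 12.  48. 255.] [-0.17  0.23 -0.23 -1.42 -0.76 -0.47] 0.0
```

Call:
jog_arm([
  [[0.2,1.1,1.6],[0,0,0],0],
  [[0.2,1.1,1.6],[0,0,0],0],
  [[-0.8,0.7,-0.5],[0,0,0],0],
  [[-1.1,1.0,-0.6],[0,0,0],0],
  [[-1.2,1.0,-0.7],[0,0,0],0],
  [[-1.2,1.3,-0.4],[0,0,0],0],
  [[-1.3,1.4,-0.5],[0,0,0],0],
])

```text
clock: 6.3
position: [587.0, -58.2, 109.0]
ee_rot: [0.013, 0.843, 0.341, 0.416]
contact_force: [0.7, -0.2, -0.6]
gripper_width: -0.1
```

```bash
python3 - <<'E'
from st import *
st(); pic('side','side3',(200,110,360,230),4.8)
E
```

```text
clock 6.3 lane [ 12.2 -90.  109. ] psi 59.7 e 24.9 J [-0.53  0.51 -0.33 -1.53 -1.01  0.04] F [ 0.7 -0.2 -0.6] w -0.1 fkerr [-0.1 -0.   0.1]
```

View pics/side3.png

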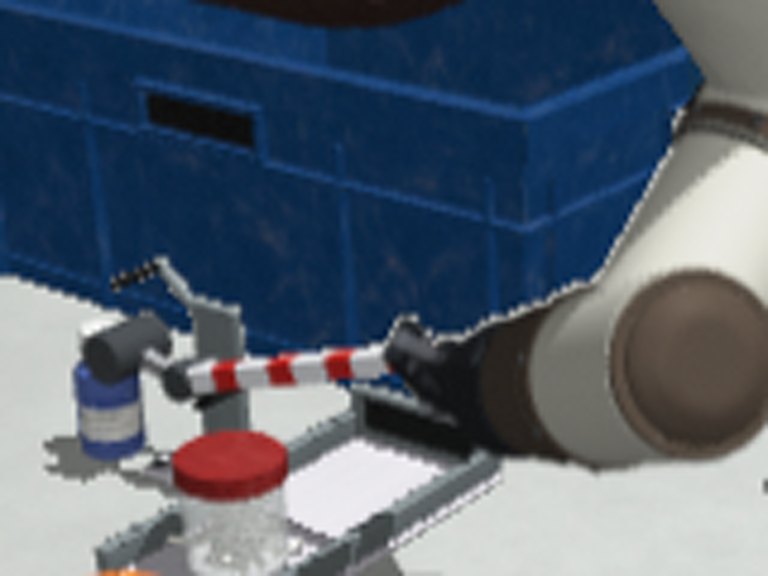

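```bash
python3 - <<'E'
from st import *
w=ray('top',(140+74/3.3,130+128/3.3),90);print(topl(w))
w=ray('side',(200+112/4.8,110+450/4.8),0);print(topl(w))
cart([(12,-73,145),(12,-53,176),(12,-30,204),(12,-2,227),(12,22,242),(12,48,255)],step=22)
E
```

```text
[  8.8 187.   90. ]
[  2.4 186.    0. ]
clock 6.35 lane [ 13.1 -89.3 112.3] psi 59.7 e 24.7 J [-0.52  0.5  -0.33 -1.53 -1.01  0.04] F [0.2 0.2 1.7] w 0.2 fkerr [-0.1 -0.   0.1]
12 max shift 1.86 max turn 0.0
[[[-1.1, 1.5, -0.1], [0.0, 0.0, 0.0], 0], [[-1.0, 1.5, -0.0], [0.0, 0.0, 0.0], 0], [[-1.1, 1.5, 0.1], [0.0, 0.0, 0.0], 0], [[-1.0, 1.5, 0.1], [0.0, 0.0, 0.0], 0], [[-0.9, 1.6, 0.3], [0.0, 0.0, 0.0], 0], [[-0.9, 1.5, 0.4], [0.0, 0.0, 0.0], 0], [[-0.8, 1.5, 0.6], [0.0, 0.0, 0.0], 0], [[-0.7, 1.6, 0.6], [0.0, 0.0, 0.0], 0], [[-0.5, 1.1, 0.6], [0.0, 0.0, 0.0], 0], [[-0.4, 1.2, 0.6], [0.0, 0.0, 0.0], 0], [[-0.4, 1.2, 0.8], [0.0, 0.0, 0.0], 0], [[-0.4, 1.2, 0.7], [0.0, 0.0, 0.0], 0]]
```

```bash
python3 - <<'E'
from st import *
from bench import nets
pic('top','top4',(145,150,225,210),9.5); pic('side','side4',(205,150,265,210),9.5)
for c in('top','side'):
    for b in nets.boxes_of(c,'blue_bottle'): print(c,np.array(b['position'])*[560,420],b['conf'])
th=0.3
for n,P in dict(cwL=(-25,154,85),cwR=(25,154,85),hinge=(0,105,75),bot=(9,187,90)).items(): print(n,(proj('top',l2w(lane,P))[0]-[145,150])*9.5,(proj('side',l2w(lane,P))[0]-[205,150])*9.5)
E
```

```text
top [160.776 168.42 ] 0.7
top [374.584 177.996] 0.61
side [220.304 199.584] 0.48
cwL [224.1271269  322.06217877] [155.05128021 331.8841204 ]
cwR [288.61908765 173.58234569] [263.65158482 281.96748969]
hinge [408.85515506 312.62072766] [319.76486759 368.02146082]
bot [165.65797871 177.95095926] [158.35328809 262.50104604]
```

View pics/top4.png

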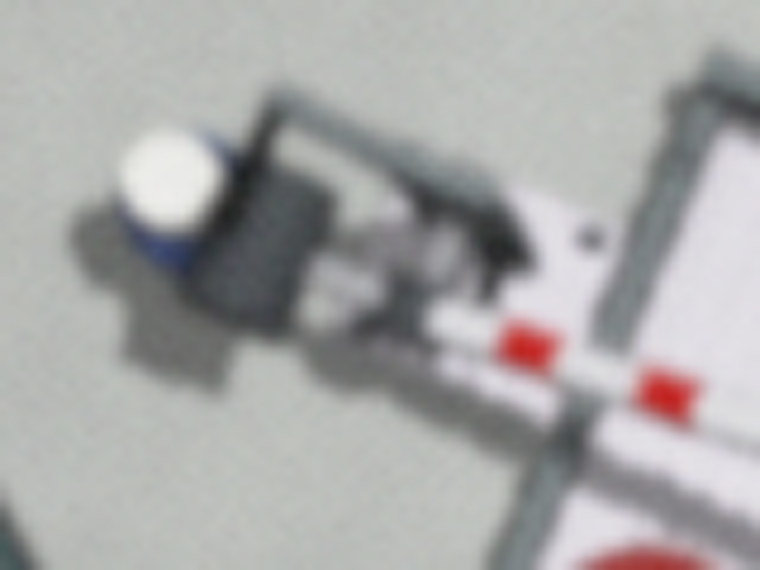

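View pics/side4.png

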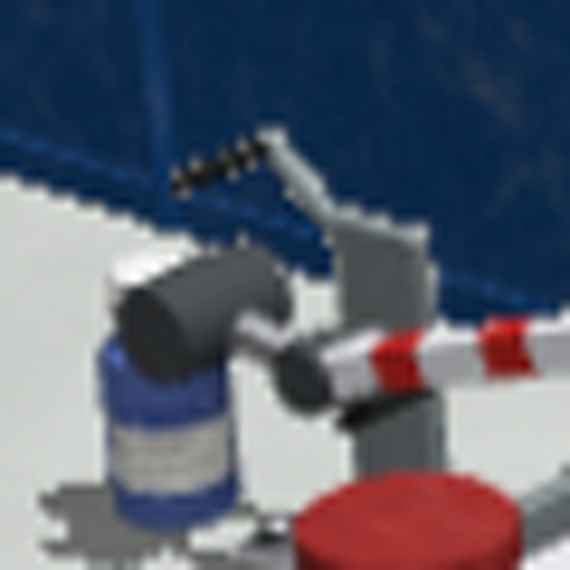

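Call:
jog_arm([
  [[-0.6,0.8,-0.1],[0,0,0],0],
  [[-0.5,0.7,0],[0,0,0],0],
  [[-0.5,0.8,0],[0,0,0],0],
  [[-0.5,0.7,0],[0,0,0],0],
  [[-0.6,0.8,0.1],[0,0,0],0],
  [[-0.5,0.7,0],[0,0,0],0],
])

```text
clock: 7.3
position: [596.4, -32.8, 157.1]
ee_rot: [0.013, 0.843, 0.342, 0.416]
contact_force: [-0.1, 0.0, -0.3]
gripper_width: 0.0
```

```bash
python3 - <<'E'
from st import *
st()
pic('top','top5',(145,130,265,220),6); pic('side','side5',(205,130,285,210),7)
E
```

```text
clock 7.3 lane [ 11.7 -62.9 157.1] psi 59.8 e 24.9 J [-0.45  0.4  -0.32 -1.5  -0.96 -0.11] F [-0.1  0.  -0.3] w 0.0 fkerr [ 0.  -0.1  0.1]
```

View pics/top5.png

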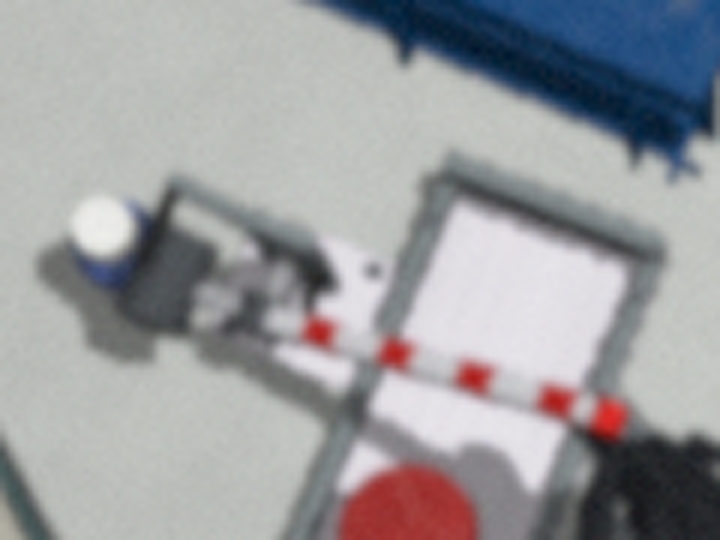

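View pics/side5.png

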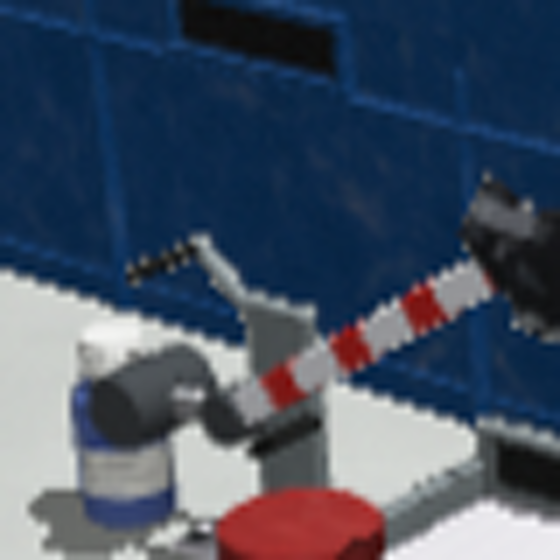

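```bash
cat > bot.py <<'E'
import cv2,numpy as np
def cap(im,off=(0,0),f=1):
    im=cv2.resize(im,None,fx=1/f,fy=1/f,interpolation=cv2.INTER_AREA) if f!=1 else im
    x0,y0=153-off[0],160-off[1]; w=im[y0:y0+18,x0:x0+18].astype(float).min(2)  # whiteness
    m=np.clip(w-200,0,None); yy,xx=np.mgrid[0:m.shape[0],0:m.shape[1]]
    return (xx*m).sum()/m.sum()+153,(yy*m).sum()/m.sum()+160,(m>15).sum()
if __name__=='__main__':
    I=lambda n:cv2.imread(f'pics/{n}.png')
    print(cap(I('top0')),cap(I('top4'),(145,150),9.5),cap(I('top5'),(145,130),6),cap(I('top1'),(140,130),3.2))
E
python3 bot.py
```

```text
(np.float64(162.112517580872), np.float64(168.02883263009846), np.int64(48)) (np.float64(162.10270602706026), np.float64(167.99938499384993), np.int64(53)) (np.float64(161.28860294117646), np.float64(166.84436274509804), np.int64(53)) (np.float64(162.1176088369071), np.float64(168.00389863547758), np.int64(50))
```

Call:
jog_arm([
  [[-0.45,0.75,0.15],[0,0,0],0],
  [[-0.45,0.75,0.15],[0,0,0],0],
  [[-0.45,0.75,0.2],[0,0,0],0],
  [[-0.45,0.75,0.2],[0,0,0],0],
  [[-0.4,0.75,0.3],[0,0,0],0],
  [[-0.4,0.75,0.3],[0,0,0],0],
])

```text
clock: 8.15
position: [610.9, 1.1, 195.8]
ee_rot: [0.013, 0.843, 0.342, 0.416]
contact_force: [-0.9, -0.5, 0.4]
gripper_width: -0.3
```

```bash
python3 - <<'E'
from st import *
from bot import cap
st()
im=eyes.get_image('top')[:,:,::-1].copy(); cv2.imwrite('pics/top6f.png',im); print(cap(im)); pic('side','side6',(205,100,325,210),6)
cart([(12,-2,227),(12,22,242),(12,48,255)],step=12)
E
```

```text
clock 8.15 lane [ 13.  -26.1 195.8] psi 59.8 e 24.9 J [-0.36  0.33 -0.29 -1.48 -0.9  -0.24] F [-0.9 -0.5  0.4] w -0.3 fkerr [ 0.1 -0.1  0.1]
(np.float64(160.64491475602586), np.float64(165.6931216931217), np.int64(55))
clock 8.25 lane [ 13.1 -25.7 196.5] psi 59.8 e 24.8 J [-0.36  0.33 -0.29 -1.48 -0.9  -0.24] F [-0.4 -0.3  0.3] w -0.2 fkerr [ 0.1 -0.1  0.1]
10 max shift 1.05 max turn 0.0
[[[-0.5, 0.8, 0.1], [0.0, 0.0, 0.0], 0], [[-0.5, 0.9, 0.2], [0.0, 0.0, 0.0], 0], [[-0.4, 0.8, 0.1], [0.0, 0.0, 0.0], 0], [[-0.5, 0.8, 0.1], [0.0, 0.0, 0.0], 0], [[-0.3, 0.8, 0.4], [0.0, 0.0, 0.0], 0], [[-0.3, 0.8, 0.5], [0.0, 0.0, 0.0], 0], [[-0.3, 0.8, 0.4], [0.0, 0.0, 0.0], 0], [[-0.3, 0.8, 0.5], [0.0, 0.0, 0.0], 0], [[-0.3, 0.8, 0.5], [0.0, 0.0, 0.0], 0], [[-0.2, 0.7, 0.5], [0.0, 0.0, 0.0], 0]]
```

View pics/side6.png

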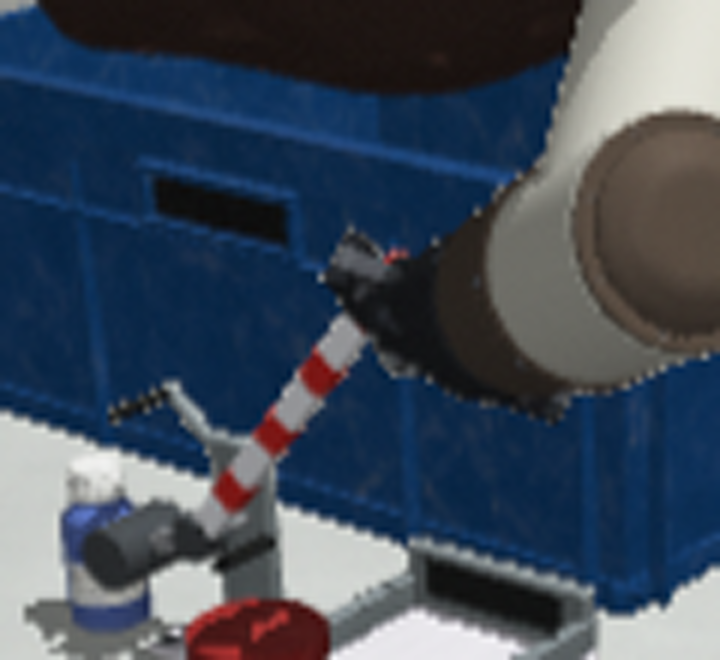

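Call:
jog_arm([
  [[-0.5,0.8,0.1],[0,0,0],0],
  [[-0.5,0.9,0.2],[0,0,0],0],
  [[-0.4,0.8,0.1],[0,0,0],0],
  [[-0.4,0.8,0.2],[0,0,0],0],
  [[-0.3,0.8,0.4],[0,0,0],0],
  [[-0.3,0.8,0.4],[0,0,0],0],
])

```text
clock: 9.0
position: [623.7, 39.3, 235.2]
ee_rot: [0.013, 0.843, 0.342, 0.416]
contact_force: [-0.0, -0.8, -0.3]
gripper_width: 0.2
```

```bash
python3 - <<'E'
from st import *
from bot import cap
st()
im=eyes.get_image('top')[:,:,::-1].copy(); cv2.imwrite('pics/top7f.png',im); print(cap(im)); pic('side','side7',(205,90,325,210),6)
E
```

```text
clock 9.0 lane [ 11.1  14.1 235.2] psi 59.8 e 24.9 J [-0.25  0.26 -0.26 -1.44 -0.82 -0.39] F [-0.  -0.8 -0.3] w 0.2 fkerr [ 0.1 -0.1  0.1]
(np.float64(162.04731525784157), np.float64(167.97341839447103), np.int64(61))
```

View pics/side7.png

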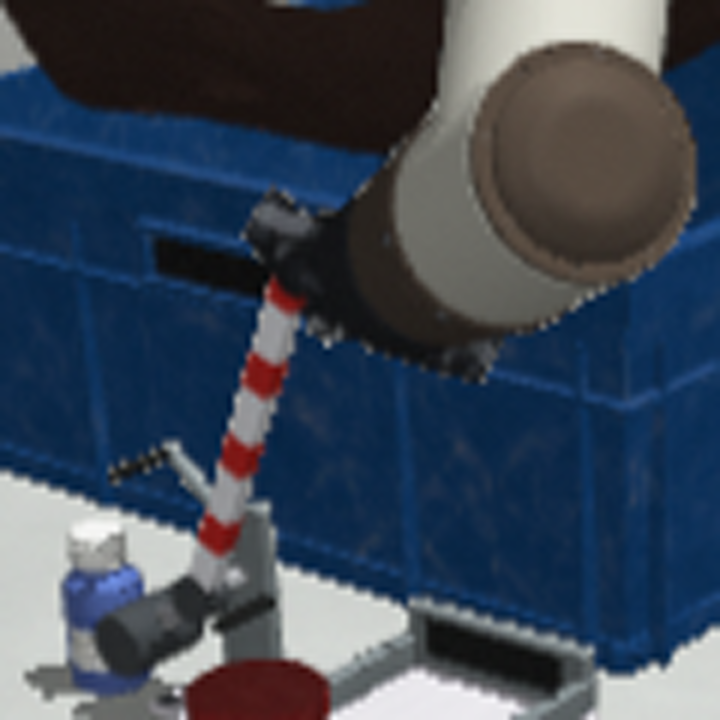

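Call:
jog_arm([
  [[-0.3,0.8,0.5],[0,0,0],0],
  [[-0.3,0.8,0.5],[0,0,0],0],
  [[-0.3,0.8,0.5],[0,0,0],0],
  [[-0.2,0.8,0.5],[0,0,0],0],
  [[-0.1,0.8,0.6],[0,0,0],0],
  [[0,0,0],[0,0,0],0],
])

```text
clock: 9.85
position: [639.5, 81.3, 256.0]
ee_rot: [0.013, 0.843, 0.342, 0.416]
contact_force: [0.8, -0.5, -0.1]
gripper_width: -0.3
```

```bash
python3 - <<'E'
from st import *
from bot import cap
st()
im=eyes.get_image('top')[:,:,::-1].copy(); cv2.imwrite('pics/top8f.png',im[100:320,120:360]); print(cap(im)); pic('side','side8',(205,90,325,210),6)
E
```

```text
clock 9.85 lane [ 10.5  59.  256. ] psi 59.8 e 24.9 J [-0.15  0.23 -0.23 -1.42 -0.73 -0.48] F [ 0.8 -0.5 -0.1] w -0.3 fkerr [ 0.1 -0.1  0.1]
(np.float64(160.85955056179776), np.float64(170.5421348314607), np.int64(13))
```

View pics/side8.png

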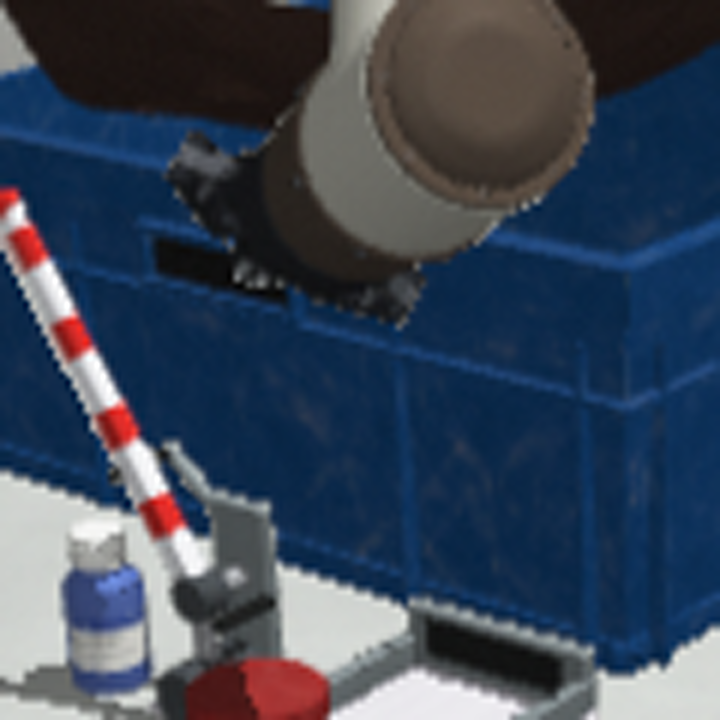

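The gate is resting on its stop, leaning left, with its upper end at about pixel (206,123) in the side view. The blue bottle stands upright at its old place, side (222,193). Next I plan the jar push, including clearance of the wrist and forearm from the raised bar.

```bash
python3 fitk.py; cat > clr.py <<'E'
from ik import *
def pts(q):
    P=KP; h,ox,oy,ax,a,bx,bz,l,wx,wy=P
    A=lambda ax_,t:R.from_rotvec(np.array(ax_)*t)
    R1=A([0,0,1.],q[0]);R2=R1*A([0,1.,0],q[1]);R3=R2*A([0,-1.,0],q[2]);R4=R3*A([1.,0,0],-q[3]);R5=R4*A([0,-1.,0],q[4])
    e=R1.apply([ox,oy,h])+R2.apply([ax,0,a]); w=e+R3.apply([bx,0,bz]); w2=w+R5.apply([0,wy,0]); t=w2+R5.apply([l,0,0])
    return e,w,w2,t
def segd(a,b,c,d):
    s=np.linspace(0,1,60)[:,None]; A=a+(b-a)*s; B=c+(d-c)*s
    return np.linalg.norm(A[:,None]-B[None],axis=2).min()
TH=2.15
bar=(l2w(lane,(0,105,75))[0],l2w(lane,(0,105-228*np.cos(TH),75+228*np.sin(TH)))[0])
def clear(q):
    e,w,w2,t=pts(q); return [round(segd(*bar,x,y)) for x,y in((e,w),(w,w2),(w2,t))]
E
python3 - <<'E'
from clr import *
for e in(40,50,60,70):
  for psi in(-20,0,15,30,45,60):
    P0=l2w(lane,(-165,-3,18))[0];P1=l2w(lane,(42,-3,18))[0]; res=[]
    for q0 in([0,.3,-.5,-1.5,-.8,0],[0.2,.5,-.3,-2.5,-.8,0],[0,.3,-.5,1.0,-.8,0],[0,.5,0,0,-1,0]):
        q,pe,c=ik(P0,ldir(psi,e),q0)
        if c>1: continue
        qa=q;mn=[999]*3;ok=True
        for t in np.linspace(0,1,8):
            qa,pe,c=ik(P0+(P1-P0)*t,ldir(psi,e),qa); ok&=c<1; mn=np.minimum(mn,clear(qa))
        k=(tuple(q.round(1)))
        if ok and all(k!=r[0] for r in res): res.append((k,tuple(qa.round(2)),mn.tolist()))
    for r in res: print(e,psi,[float(x) for x in r[0]],[float(x) for x in r[1]],r[2])
E
```

```text
[ 1.608e+02 -0.000e+00  5.644e+02  4.218e+02  3.000e-01  2.977e+02
 -1.598e+02] [[0.1, 0.2, -0.1], [0.2, 0.1, -0.2], [0.2, -0.1, -0.1], [-0.0, -0.0, 0.0], [-0.0, 0.0, 0.0], [-0.0, 0.0, 0.0], [-0.1, 0.0, 0.0], [-0.1, 0.0, 0.0], [-0.1, 0.0, 0.0], [-0.0, -0.0, 0.0], [-0.0, -0.0, 0.0], [-0.0, -0.0, 0.0], [0.0, -0.0, 0.0], [0.0, -0.0, 0.0], [0.0, -0.0, 0.0], [0.0, -0.0, 0.0]]
40 45 [-0.4, 0.5, -0.9, -2.2, -0.8, -0.0] [-0.24, 0.57, -0.33, -1.73, -0.49, 0.0] [360, 324, 123]
40 60 [-0.3, 0.5, -0.7, -1.8, -0.7, 0.0] [-0.23, 0.6, -0.23, -1.43, -0.65, 0.0] [358, 340, 123]
50 45 [-0.1, 0.4, -0.7, -1.9, -0.4, -0.0] [-0.0, 0.52, -0.28, -1.16, -0.29, -0.0] [272, 272, 123]
50 60 [-0.1, 0.4, -0.6, -1.5, -0.5, -0.0] [-0.07, 0.55, -0.21, -1.09, -0.51, -0.0] [296, 296, 123]
60 60 [0.3, 0.3, -0.6, -1.0, -0.3, -0.0] [0.08, 0.54, -0.23, -0.7, -0.45, -0.0] [232, 232, 123]
```

```bash
cat > push.py <<'E'
from clr import *
Rl=R.from_euler('z',lane[2])
def rotfor(psi,e,sgn):
    d=ldir(psi,e); dl=Rl.inv().apply(d); j=np.array([0,-dl[2],dl[1]]); j*=sgn/np.linalg.norm(j); x=np.cross(j,dl)
    return Rl*R.from_matrix(np.c_[x,j,dl])
E
python3 - <<'E'
from push import *
from st import *
p,r,qc=st()
for psi,e in((60,50),(70,50),(60,45)):
  for sg in(1,-1):
    rot=rotfor(psi,e,sg); d=ldir(psi,e)
    pos=[l2w(lane,(-122,-3,28))[0]]; 
    qa,_,c=ik(pos[0],d,qc); 
    best=None
    for k in(-2.5,-1.5,-.5,.5,1.5,2.5):
        q0=qa.copy();q0[5]=k; q,_,c=ik(pos[0],None,q0,rot=rot)
        if best is None or c<best[1]: best=(q,c)
    print(psi,e,sg,best[0].round(2),round(best[1],2))
    q=best[0]
    for P in((-60,-3,28),(0,-3,28),(38,-3,28)):
        q,_,c=ik(l2w(lane,P)[0],None,q,rot=rot); print('   ',q.round(2),round(c,2),clear(q))
    q,_,c=ik(l2w(lane,(-122,-3,28))[0]-d*110,None,best[0],rot=rot); print('  pre',q.round(2),round(c,2))
E
```

```text
clock 9.95 lane [ 10.6  58.2 255.5] psi 59.8 e 24.9 J [-0.15  0.23 -0.23 -1.42 -0.73 -0.48] F [0.2 1.  0.4] w 0.0 fkerr [ 0. -0.  0.]
60 50 1 [-0.04  0.38 -0.53 -1.36 -0.45 -0.79] 0.0
    [-0.05  0.44 -0.41 -1.24 -0.47 -0.93] 0.0 [318, 318, 132]
    [-0.05  0.5  -0.29 -1.14 -0.49 -1.04] 0.0 [304, 304, 118]
    [-0.06  0.53 -0.22 -1.08 -0.51 -1.1 ] 0.0 [299, 299, 124]
  pre [-0.03  0.12 -0.61 -1.03 -0.51 -1.18] 0.0
60 50 -1 [-0.04  0.38 -0.53 -1.36 -0.45  2.35] 0.0
    [-0.05  0.44 -0.41 -1.24 -0.47  2.22] 0.0 [318, 318, 132]
    [-0.05  0.5  -0.29 -1.14 -0.49  2.1 ] 0.0 [304, 304, 118]
    [-0.06  0.53 -0.22 -1.08 -0.51  2.04] 0.0 [299, 299, 124]
  pre [-0.03  0.12 -0.61 -1.03 -0.51  1.96] 0.0
70 50 1 [-0.06  0.41 -0.49 -1.24 -0.56 -0.91] 0.0
    [-0.07  0.46 -0.36 -1.15 -0.59 -1.01] 0.0 [318, 318, 132]
    [-0.08  0.52 -0.24 -1.07 -0.63 -1.1 ] 0.0 [310, 310, 118]
    [-0.09  0.56 -0.16 -1.02 -0.66 -1.15] 0.0 [309, 309, 124]
  pre [-0.12  0.18 -0.53 -0.99 -0.68 -1.16] 0.0
70 50 -1 [-0.06  0.41 -0.49 -1.24 -0.56  2.23] 0.0
    [-0.07  0.46 -0.36 -1.15 -0.59  2.13] 0.0 [318, 318, 132]
    [-0.08  0.52 -0.24 -1.07 -0.63  2.04] 0.0 [310, 310, 118]
    [-0.09  0.56 -0.16 -1.02 -0.66  1.99] 0.0 [309, 309, 124]
  pre [-0.12  0.18 -0.53 -0.99 -0.68  1.98] 0.0
60 45 1 [-0.17  0.42 -0.55 -1.55 -0.56 -0.53] 0.0
    [-0.15  0.46 -0.43 -1.43 -0.55 -0.69] 0.0 [350, 350, 132]
    [-0.14  0.51 -0.3  -1.32 -0.56 -0.83] 0.0 [337, 337, 118]
    [-0.14  0.55 -0.22 -1.26 -0.57 -0.9 ] 0.0 [333, 332, 124]
  pre [-0.2   0.16 -0.62 -1.23 -0.61 -0.88] 0.0
60 45 -1 [-0.17  0.42 -0.55 -1.55 -0.56  2.61] 0.0
    [-0.15  0.46 -0.43 -1.43 -0.55  2.45] 0.0 [350, 350, 132]
    [-0.14  0.51 -0.3  -1.32 -0.56  2.32] 0.0 [337, 337, 118]
    [-0.14  0.55 -0.22 -1.26 -0.57  2.24] 0.0 [333, 332, 124]
  pre [-0.2   0.16 -0.62 -1.23 -0.61  2.26] 0.0
```

```bash
python3 - <<'E'
from push import *
from st import *
p,r,qc=st()
rot=rotfor(60,50,1); d=ldir(60,50)
qp,_,c=ik(l2w(lane,(-122,-3,28))[0]-d*110,None,np.array([-.03,.12,-.61,-1.03,-.51,-1.18]),rot=rot)
qv,_,c2=ik(l2w(lane,(-90,-64,200))[0],None,qp,rot=rot); print(c2,qv.round(2))
poses=[fk(qc+(qv-qc)*i/9,KP) for i in range(10)]+[fk(qv+(qp-qv)*i/4,KP) for i in range(1,5)]
for P in poses: print(topl(P[0]),end=' ')
show(rows_path([(p,r)]+poses[1:],3))
E
```

```text
clock 9.95 lane [ 10.6  58.2 255.5] psi 59.8 e 24.9 J [-0.15  0.23 -0.23 -1.42 -0.73 -0.48] F [0.2 1.  0.4] w 0.0 fkerr [ 0. -0.  0.]
9.139754527323254e-25 [ 0.    0.06 -0.44 -0.75 -0.63 -1.54]
[ 10.7  58.2 255.5] [ -5.7  47.3 244.4] [-20.8  35.2 234.5] [-34.6  22.3 225.7] [-47.1   8.6 218.3] [-58.3  -5.6 212.1] [-68.2 -20.1 207.1] [-76.7 -34.9 203.5] [-84.  -49.5 201.1] [-90. -64. 200.] [-105.9  -62.7  176.2] [-122.4  -62.3  153.6] [-139.6  -62.9  132.3] [-157.4  -64.2  112.3] 13 max shift 2.87 max turn 4.5
[[[1.9, -0.5, -1.1], [1.4, 2.8, 3.2], 3], [[1.7, -0.6, -1.1], [1.8, 2.6, 3.2], 3], [[1.6, -0.9, -1.1], [1.9, 2.3, 3.0], 3], [[1.4, -0.9, -1.1], [2.1, 2.0, 3.0], 3], [[1.2, -1.1, -1.1], [2.3, 1.7, 2.9], 3], [[1.0, -1.2, -1.0], [2.4, 1.3, 2.9], 3], [[0.7, -1.1, -1.0], [2.5, 1.0, 2.7], 3], [[0.6, -1.2, -1.0], [2.5, 0.7, 2.7], 3], [[0.4, -1.2, -0.9], [2.4, 0.3, 2.7], 3], [[2.1, -1.3, 1.3], [-0.4, 0.2, -0.2], 3], [[2.2, -1.3, 1.3], [-0.1, 0.1, 0.0], 3], [[2.2, -1.3, 1.0], [0.1, -0.1, 0.1], 3], [[2.1, -1.3, 0.9], [0.4, -0.2, 0.1], 3]]
```

Call:
jog_arm([
  [[1.9,-0.5,-1.1],[1.4,2.8,3.2],3],
  [[1.7,-0.6,-1.1],[1.8,2.6,3.2],3],
  [[1.6,-0.9,-1.1],[1.9,2.3,3.0],3],
  [[1.4,-0.9,-1.1],[2.1,2.0,3.0],3],
  [[1.2,-1.1,-1.1],[2.3,1.7,2.9],3],
  [[1.0,-1.2,-1.0],[2.4,1.3,2.9],3],
  [[0.7,-1.1,-1.0],[2.5,1.0,2.7],3],
  [[0.6,-1.2,-1.0],[2.5,0.7,2.7],3],
  [[0.4,-1.2,-0.9],[2.4,0.3,2.7],3],
  [[2.1,-1.3,1.3],[-0.4,0.2,-0.2],3],
])

```text
clock: 11.2
position: [487.8, 9.5, 178.2]
ee_rot: [0.219, 0.912, 0.275, 0.21]
contact_force: [-0.0, -0.3, -0.8]
gripper_width: 30.2
```

Call:
jog_arm([
  [[2.2,-1.3,1.3],[-0.1,0.1,0.0],3],
  [[2.2,-1.3,1.0],[0.1,-0.1,0.1],3],
  [[2.1,-1.3,0.9],[0.4,-0.2,0.1],3],
])

```text
clock: 11.58
position: [438.1, 27.0, 111.7]
ee_rot: [0.223, 0.913, 0.271, 0.209]
contact_force: [-0.1, -0.4, -0.5]
gripper_width: 30.1
```

```bash
python3 - <<'E'
from push import *
from st import *
from bench import nets
from bot import cap
im=eyes.get_image('top')[:,:,::-1].copy(); print('cap',cap(im)); cv2.imwrite('pics/top9.png',cv2.resize(im[120:310,130:340],None,fx=3.1,fy=3.1,interpolation=2))
pic('side','side9',(180,120,330,280),3.7)
for b in nets.boxes_of('top','jar_mid'): print((np.array(b['position'])*[560,420]).round(1),b['conf'])
rot=rotfor(60,50,1)
cart([(-124,-3,28)],jaw=3,rot=rot,step=30)
E
```

```text
cap (np.float64(162.43283582089552), np.float64(167.6865671641791), np.int64(0))
[261.8 277.1] 0.78
[214.  220.5] 0.68
clock 11.72 lane [-157.2  -64.9  111.8] psi 60.0 e 50.1 J [-0.04  0.12 -0.6  -1.03 -0.51 -1.18] F [ 0.6 -0.5  0.4] w 30.1 fkerr [ 0.1 -0.  -0. ]
4 max shift 2.8 max turn 0.1
[[[0.0, 0.0, 2.7], [-0.0, -0.0, -0.0], 3], [[0.1, 0.0, 2.8], [-0.0, -0.0, -0.1], 3], [[0.0, 0.1, 2.7], [-0.0, -0.0, -0.0], 3], [[0.1, -0.0, 2.7], [-0.0, -0.0, -0.0], 3]]
```

View pics/top9.png

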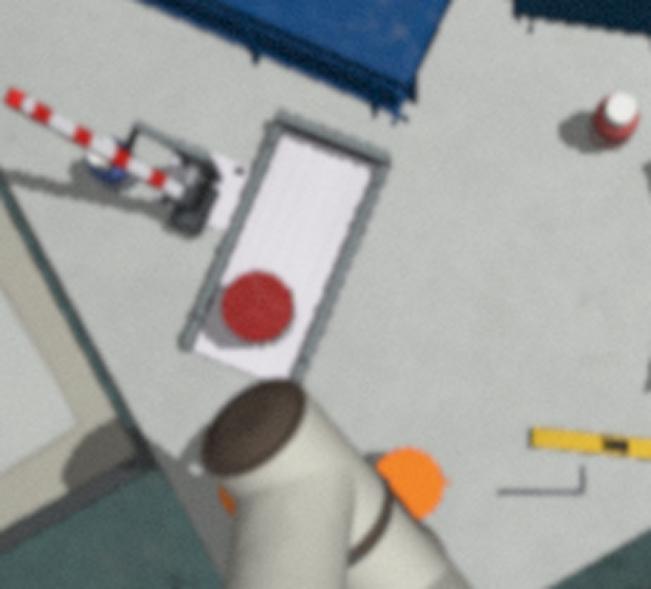

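View pics/side9.png

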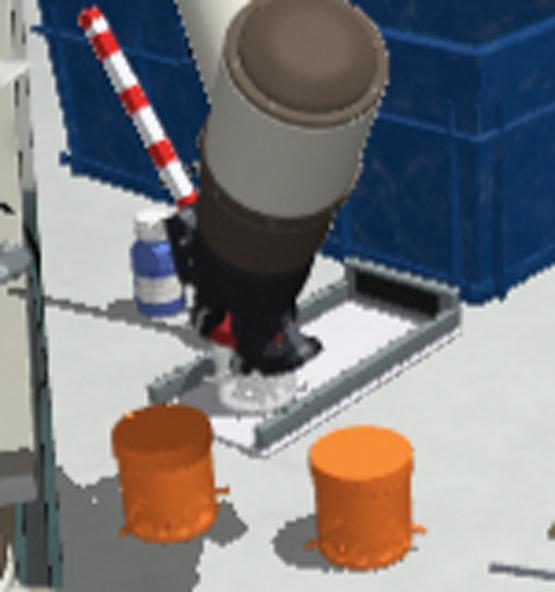

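Call:
jog_arm([
  [[0,0,2.7],[0,0,0],3],
  [[0.1,0,2.8],[0,0,0],3],
  [[0,0,2.7],[0,0,0],3],
  [[0.1,0,2.7],[0,0,0],3],
])

```text
clock: 12.22
position: [494.4, 72.0, 28.9]
ee_rot: [0.222, 0.913, 0.272, 0.21]
contact_force: [-0.1, 1.0, 0.2]
gripper_width: 29.9
```

```bash
python3 - <<'E'
from push import *
from st import *
st()
print(topl(ray('top',(212.9,219.0),81)))
pic('side','side10',(200,170,320,280),5.2);pic('top','top10',(170,170,290,270),6)
E
```

```text
clock 12.22 lane [-121.3   -2.3   28.9] psi 59.8 e 49.8 J [-0.04  0.38 -0.53 -1.37 -0.45 -0.79] F [-0.1  1.   0.2] w 29.9 fkerr [ 0.1 -0.  -0. ]
[-71.7  -4.2  81. ]
```

View pics/side10.png

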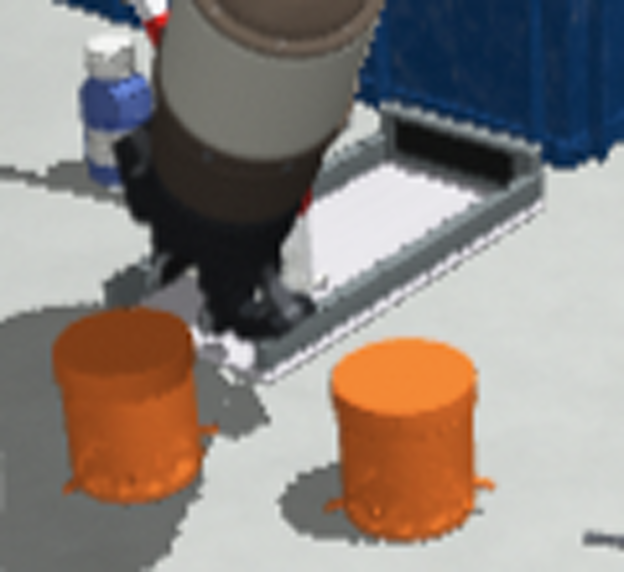

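View pics/top10.png

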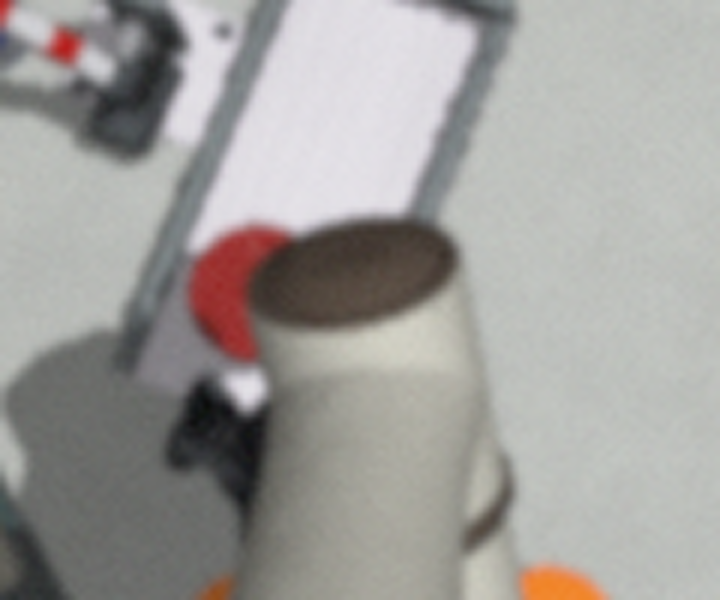

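```bash
python3 - <<'E'
from push import *
from st import *
cart([(-61,-3,28.5)],jaw=3,step=7.5)
E
```

```text
clock 12.32 lane [-121.9   -2.6   27.3] psi 60.0 e 50.0 J [-0.04  0.38 -0.53 -1.37 -0.45 -0.79] F [ 0.  -0.4  0.8] w 30.2 fkerr [ 0.1 -0.  -0. ]
9 max shift 0.73 max turn 0.0
[[[-0.6, 0.0, 0.2], [0.0, 0.0, 0.0], 3], [[-0.7, 0.0, 0.2], [0.0, 0.0, 0.0], 3], [[-0.6, 0.0, 0.2], [0.0, 0.0, 0.0], 3], [[-0.7, 0.0, 0.2], [0.0, 0.0, 0.0], 3], [[-0.6, 0.0, 0.2], [0.0, 0.0, 0.0], 3], [[-0.7, 0.0, 0.2], [0.0, 0.0, 0.0], 3], [[-0.6, 0.0, 0.2], [0.0, 0.0, 0.0], 3], [[-0.7, 0.0, 0.2], [0.0, 0.0, 0.0], 3], [[-0.6, 0.0, 0.2], [0.0, 0.0, 0.0], 3]]
```

Call:
jog_arm([
  [[-0.76,0,0.26],[0,0,0],3],
  [[-0.76,0,0.26],[0,0,0],3],
  [[-0.76,0,0.26],[0,0,0],3],
  [[-0.76,0,0.26],[0,0,0],3],
  [[-0.76,0,0.26],[0,0,0],3],
  [[-0.76,0,0.26],[0,0,0],3],
  [[-0.76,0,0.26],[0,0,0],3],
  [[-0.76,0,0.26],[0,0,0],3],
])

```text
clock: 13.32
position: [552.3, 48.6, 28.3]
ee_rot: [0.223, 0.913, 0.271, 0.209]
contact_force: [-1.9, 0.9, 0.8]
gripper_width: 29.7
```

```bash
python3 - <<'E'
from push import *
from st import *
st()
pic('side','side11',(200,140,320,250),5.2);pic('top','top11',(170,150,290,250),6)
E
```

```text
clock 13.32 lane [-58.9  -3.1  28.3] psi 60.0 e 50.0 J [-0.05  0.44 -0.41 -1.24 -0.47 -0.93] F [-1.9  0.9  0.8] w 29.7 fkerr [ 0. -0. -0.]
```

View pics/side11.png

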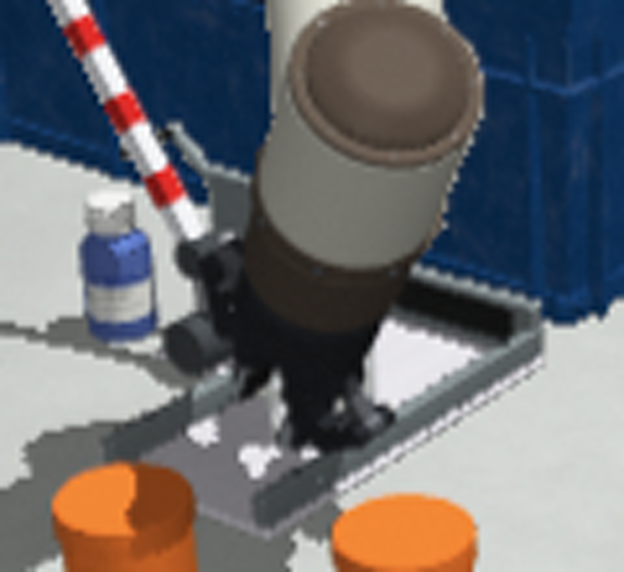

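View pics/top11.png

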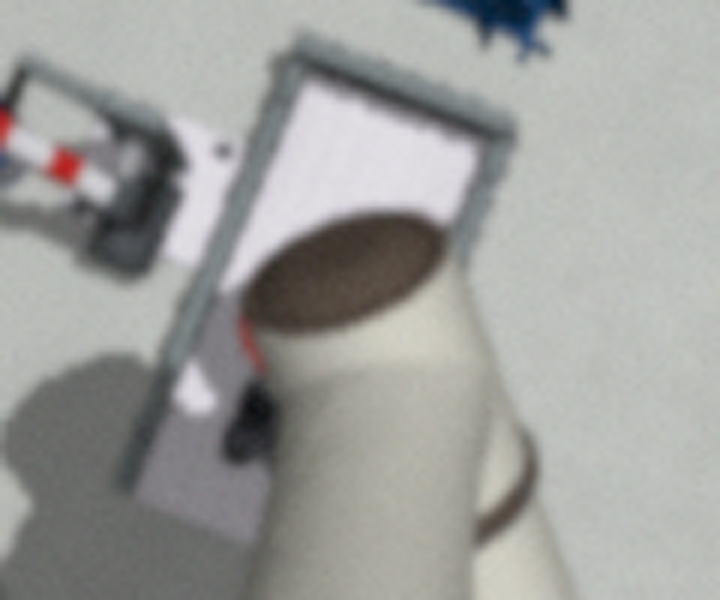

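Call:
jog_arm([
  [[-0.76,0,0.26],[0,0,0],3],
  [[-0.76,0,0.26],[0,0,0],3],
  [[-0.76,0,0.26],[0,0,0],3],
  [[-0.76,0,0.26],[0,0,0],3],
  [[-0.76,0,0.26],[0,0,0],3],
  [[-0.76,0,0.26],[0,0,0],3],
  [[-0.76,0,0.26],[0,0,0],3],
  [[-0.76,0,0.26],[0,0,0],3],
  [[-0.76,0,0.26],[0,0,0],3],
  [[-0.66,0,0.22],[0,0,0],3],
])

```text
clock: 14.68
position: [626.2, 19.9, 28.3]
ee_rot: [0.223, 0.913, 0.271, 0.209]
contact_force: [0.3, 0.9, 0.2]
gripper_width: 29.7
```

```bash
python3 - <<'E'
from push import *
from st import *
st()
pic('side','side12',(210,120,330,230),5.2);pic('top','top12',(170,130,290,230),6)
E
```

```text
clock 14.68 lane [20.4 -3.  28.3] psi 60.0 e 50.0 J [-0.06  0.52 -0.25 -1.1  -0.5  -1.07] F [0.3 0.9 0.2] w 29.7 fkerr [-0. -0.  0.]
```

View pics/side12.png

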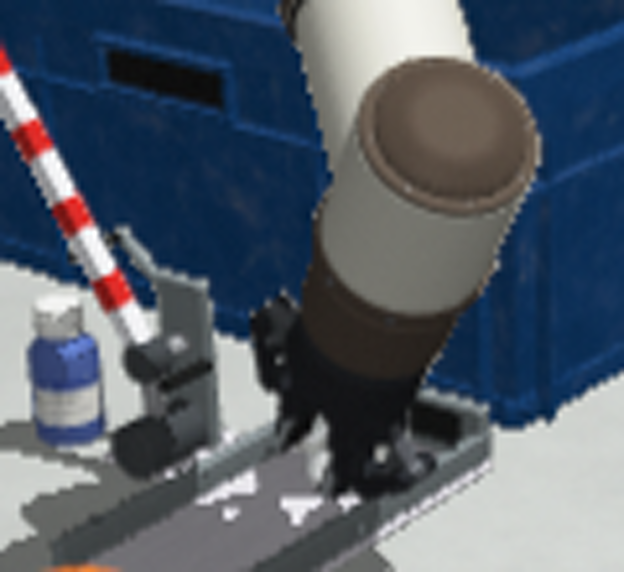

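View pics/top12.png

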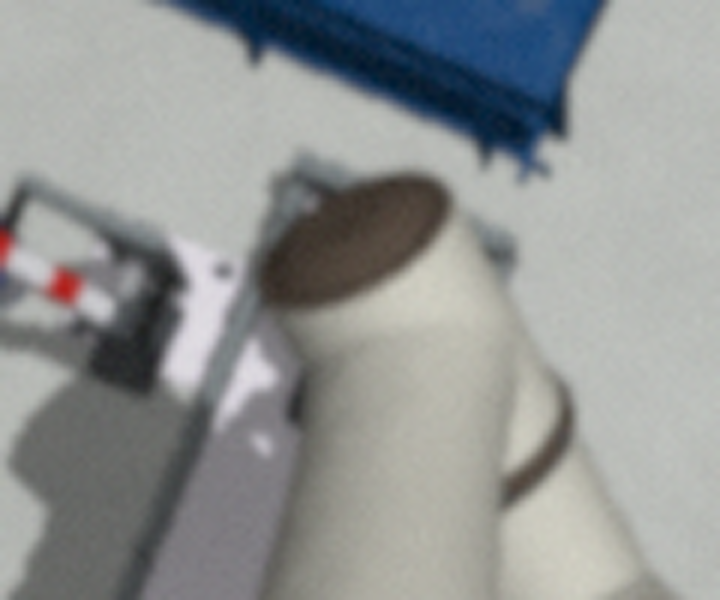

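Call:
jog_arm([
  [[-0.47,0,0.16],[0,0,0],3],
  [[-0.47,0,0.16],[0,0,0],3],
])

```text
clock: 15.02
position: [635.0, 16.4, 28.3]
ee_rot: [0.223, 0.913, 0.271, 0.209]
contact_force: [-0.2, -0.3, -0.3]
gripper_width: 30.3
```

Call:
jog_arm([
  [[-0.28,0,0.1],[0,0,0],3],
])

```text
clock: 15.15
position: [638.0, 15.3, 28.2]
ee_rot: [0.223, 0.913, 0.271, 0.209]
contact_force: [-0.5, -0.3, 0.6]
gripper_width: 29.9
```

Call:
jog_arm([
  [[-0.28,0,0.1],[0,0,0],3],
])

```text
clock: 15.28
position: [640.6, 14.4, 28.2]
ee_rot: [0.223, 0.913, 0.272, 0.209]
contact_force: [-1.2, 0.9, 0.6]
gripper_width: 30.0
```

Call:
jog_arm([
  [[-0.28,0,0.1],[0,0,0],3],
])

```text
clock: 15.4
position: [643.4, 13.3, 28.1]
ee_rot: [0.223, 0.913, 0.271, 0.209]
contact_force: [0.1, 0.8, 1.3]
gripper_width: 30.3
```

Call:
jog_arm([
  [[-0.28,0,0.1],[0,0,0],3],
])

```text
clock: 15.52
position: [644.4, 13.2, 27.8]
ee_rot: [0.223, 0.913, 0.272, 0.207]
contact_force: [-9.5, 1.4, 7.2]
gripper_width: 30.1
```

```bash
python3 - <<'E'
from push import *
from st import *
st()
pic('side','side13',(250,150,330,230),7.2)
E
```

```text
clock 15.53 lane [39.8 -2.6 27.8] psi 60.4 e 50.0 J [-0.06  0.54 -0.21 -1.07 -0.52 -1.11] F [-9.5  1.4  7.2] w 30.1 fkerr [-0. -0.  0.]
```

View pics/side13.png

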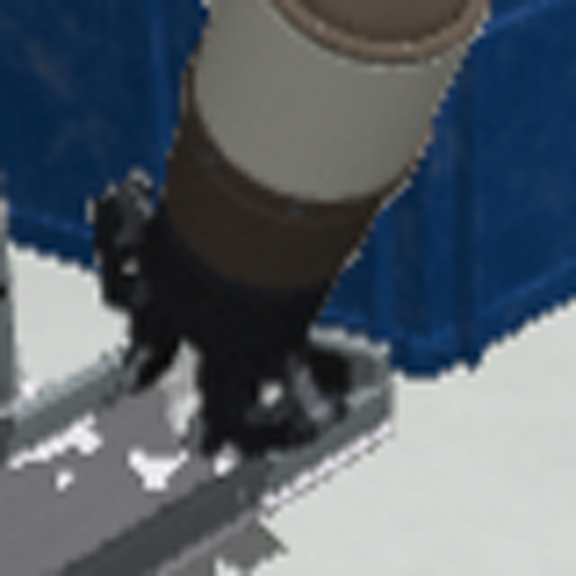

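Call:
jog_arm([
  [[0.28,0,-0.1],[0,0,0],3],
  [[0.76,0,-0.26],[0,0,0],3],
  [[1.9,0,-0.65],[0,0,0],3],
  [[1.9,0,-0.65],[0,0,0],3],
])

```text
clock: 16.08
position: [598.0, 30.7, 28.3]
ee_rot: [0.223, 0.913, 0.271, 0.209]
contact_force: [-0.7, -0.1, -0.5]
gripper_width: 30.1
```

Call:
jog_arm([
  [[0,0,-3],[0,0,0],3],
  [[0,0,-4],[0,0,0],3],
  [[0,0,-4],[0,0,0],3],
  [[0,0,-4],[0,0,0],3],
])

```text
clock: 16.58
position: [522.5, -30.2, 144.2]
ee_rot: [0.223, 0.913, 0.271, 0.209]
contact_force: [1.0, 0.1, -0.8]
gripper_width: 30.3
```

```bash
python3 - <<'E'
from push import *
from st import *
st()
pic('side','side14',(190,90,330,230),4.2);pic('top','top14',(130,120,310,250),4.2)
E
```

```text
clock 16.57 lane [-58.1 -87.3 144.2] psi 59.9 e 49.9 J [-0.13  0.2  -0.4  -0.89 -0.64 -1.27] F [ 1.   0.1 -0.8] w 30.3 fkerr [ 0.1 -0.  -0. ]
```

View pics/side14.png

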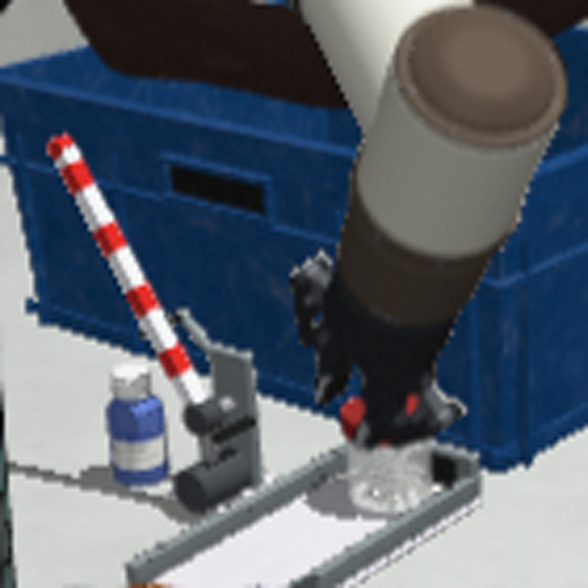

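View pics/top14.png

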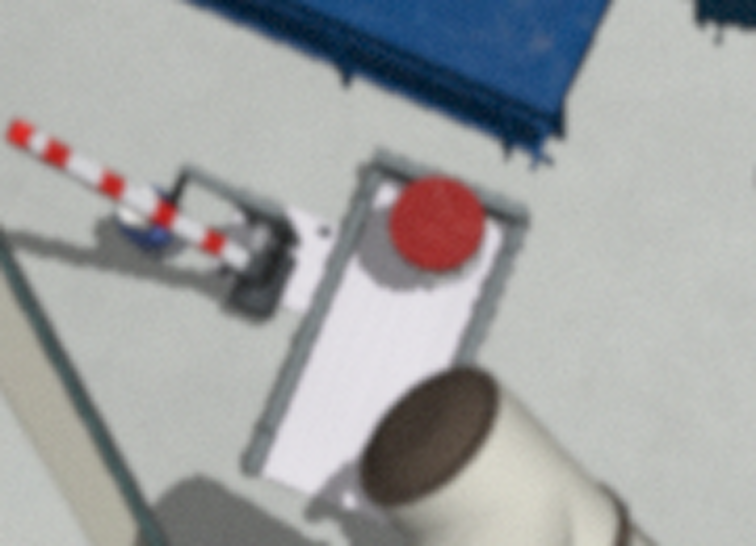

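Call:
jog_arm([
  [[0,0,-4],[0,0,0],3],
  [[0.5,-3,-4],[0,0,0],3],
  [[0.5,-4,-4],[0,0,0],3],
  [[0.5,-4,-3],[0,0,0],3],
  [[0,-4,-2],[0,0,0],3],
  [[0,0,0],[0,0,0],3],
])

```text
clock: 17.42
position: [380.8, -205.4, 179.8]
ee_rot: [0.226, 0.912, 0.271, 0.209]
contact_force: [0.5, 0.3, -0.1]
gripper_width: 30.1
```

```bash
python3 - <<'E'
from push import *
from st import *
from bot import cap
st()
print(topl(ray('top',(234.0,172.9),81)))
im=eyes.get_image('top')[:,:,::-1].astype(int); b,g,r=im[...,0],im[...,1],im[...,2]
m=((r>110)&(g<70)&(b<70)).astype(np.uint8); n,l,s,c=cv2.connectedComponentsWithStats(m)
for i in range(1,n):
    if s[i,4]>80: print('red blob',c[i].round(1),s[i,4],topl(ray('top',c[i],81)))
m=cv2.imread('pics/top9.png')
im=cv2.imread('pics/top0.png').astype(int);b,g,r=im[...,0],im[...,1],im[...,2]
mm=((r>110)&(g<70)&(b<70)).astype(np.uint8); n,l,s,c=cv2.connectedComponentsWithStats(mm)
for i in range(1,n):
    if s[i,4]>80: print('red blob0',c[i].round(1),s[i,4],topl(ray('top',c[i],81)))
pic('side','side15',(190,90,340,230),5);pic('top','top15',None,1.4)
E
```

```text
clock 17.43 lane [-126.6 -302.   179.8] psi 59.8 e 50.0 J [-0.67  0.14 -0.39 -0.82 -1.04 -0.95] F [ 0.5  0.3 -0.1] w 30.1 fkerr [ 0.  -0.1  0. ]
[76.9 -9.3 81. ]
red blob [233.5 173. ] 364 [76.2 -7.9 81. ]
red blob0 [212.4 218.8] 352 [-71.8  -2.6  81. ]
```

View pics/side15.png

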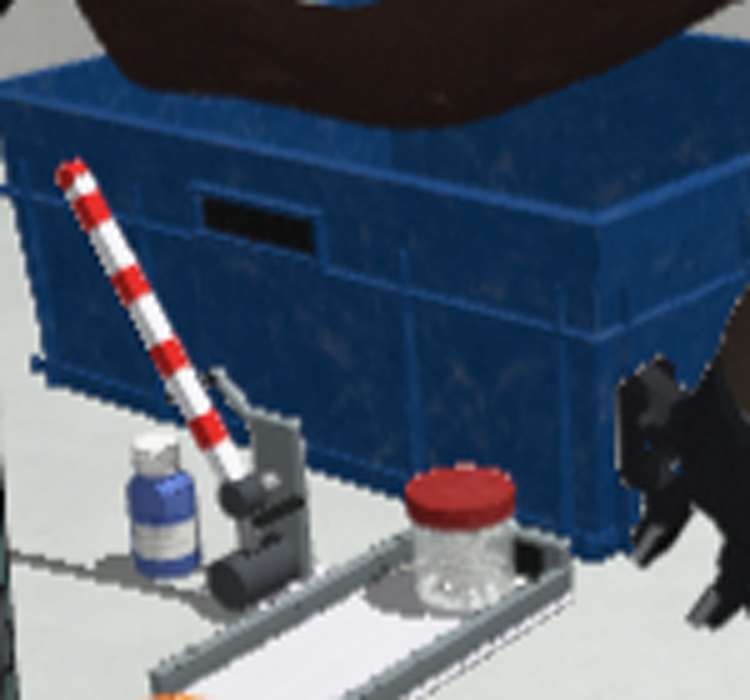

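View pics/top15.png

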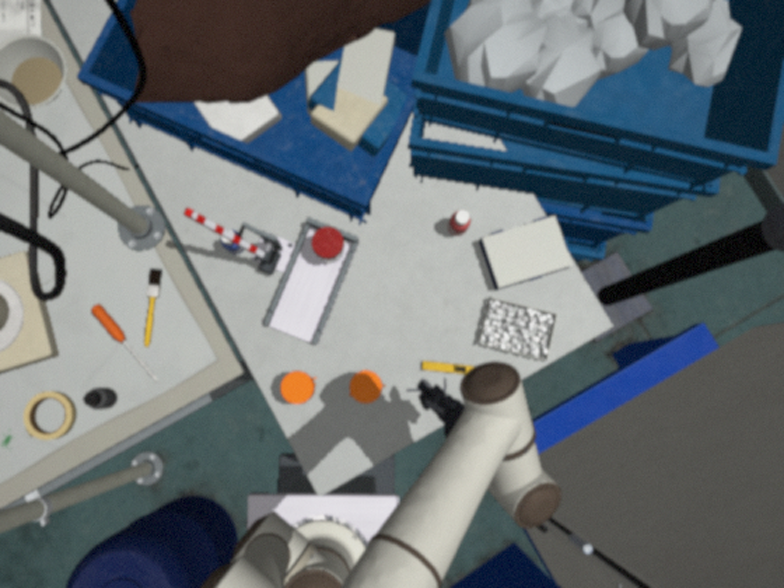

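```bash
python3 - <<'E'
from st import *
a=cv2.imread('pics/side0.png'); b=eyes.get_image('side')[:,:,::-1].astype(np.uint8).copy()
for n,(x,y,w,h) in dict(blue_low=(214,188,16,20),red=(367,182,20,34),orange1=(209,228,32,38),orange2=(262,235,34,40)).items():
    t=a[y:y+h,x:x+w]; r=cv2.matchTemplate(b[y-6:y+h+6,x-6:x+w+6],t,cv2.TM_CCOEFF_NORMED); _,v,_,l=cv2.minMaxLoc(r); print(n,l[0]-6,l[1]-6,round(v,3))
st()
E
```

```text
blue_low 0 0 0.91
red 0 0 0.997
orange1 0 0 0.71
orange2 0 0 0.439
clock 17.62 lane [-126.6 -298.7  180.9] psi 60.0 e 49.9 J [-0.67  0.13 -0.39 -0.82 -1.04 -0.95] F [0.6 0.  0.3] w 30.1 fkerr [ 0.  -0.1  0. ]
```

```bash
python3 - <<'E'
from bench import arm
print(arm.job_done())
E
```

```text
the job is handed in; nothing more can be done
None
```

The gate is up and resting on its stop. The jar of nibs stands upright at the end stop, and I handed the job in at about 17.6 s with the hand well clear.

- **Gate:** I lifted the arm from under its right-hand overhang with the shut fingers. Past the balance point it fell open by itself, and it was still up in the last pictures.
- **Jar:** I pushed it low along the lane with two slightly opened fingers. At the end the wrist force rose to about 10–12 N, which I took as the jar meeting the stop. The last picture measures its centre at lane x ≈ 76 mm, where 75 mm is expected. Its y is ≈ -8 mm, and my calibration is good to about 3 mm.
- **Blue bottle:** It stands so close to the counterweight's swing that its cap moved about 7 mm in the pictures while the gate rose. I pushed slowly through that part, and the cap then returned to its starting pixel. The last side view shows the bottle upright and in place, at 0 px shift with a match score of 0.91.
- **Other bystanders:** The red bottle shows no shift. The orange look-alikes also matched at 0 px, but weakly (scores 0.71 and 0.44). I think changed shadows explain that. The parts box, tray, cutter and hex key I only looked at; the hand went nowhere near the box or the tray and passed well above the other two.

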